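Load the shipping carrier in brick bond and lock it

TASK

Slide the carrier's transport lock fully open, then lay every small product carton on the carrier flat and lengthwise in running bond: a bottom course of three end to end from the fixed end plate, and the rest on top, each centred over a joint of the course below (up to two in the second course, one in the third). When all are laid, slide the lock back home to its end stop so that its lip covers the end carton; leave the tape roll and the other desk things where they are.

Things in the scene. Friction and masses are not known exactly. Their poses are not given: they have to be found in the camera images.
- c0_center (a point): centre of one of the alike small cardboard product cartons, a rigid closed box 100 x 50 x 30 mm (own x along the 100 mm length, y along the 50 mm width, z up, 30 mm high), about 0.15 kg, with a strip of brown tape along it and a white label; four to six of them lie flat in a loose row in front of the robot, the absent ones read None
- c1_center (a point): centre of one of the alike small cardboard product cartons, a rigid closed box 100 x 50 x 30 mm (own x along the 100 mm length, y along the 50 mm width, z up, 30 mm high), about 0.15 kg, with a strip of brown tape along it and a white label; four to six of them lie flat in a loose row in front of the robot, the absent ones read None
- c2_center (a point): centre of one of the alike small cardboard product cartons, a rigid closed box 100 x 50 x 30 mm (own x along the 100 mm length, y along the 50 mm width, z up, 30 mm high), about 0.15 kg, with a strip of brown tape along it and a white label; four to six of them lie flat in a loose row in front of the robot, the absent ones read None
- c3_center (a point): centre of one of the alike small cardboard product cartons, a rigid closed box 100 x 50 x 30 mm (own x along the 100 mm length, y along the 50 mm width, z up, 30 mm high), about 0.15 kg, with a strip of brown tape along it and a white label; four to six of them lie flat in a loose row in front of the robot, the absent ones read None
- c4_center (a point): centre of one of the alike small cardboard product cartons, a rigid closed box 100 x 50 x 30 mm (own x along the 100 mm length, y along the 50 mm width, z up, 30 mm high), about 0.15 kg, with a strip of brown tape along it and a white label; four to six of them lie flat in a loose row in front of the robot, the absent ones read None
- c5_center (a point): centre of one of the alike small cardboard product cartons, a rigid closed box 100 x 50 x 30 mm (own x along the 100 mm length, y along the 50 mm width, z up, 30 mm high), about 0.15 kg, with a strip of brown tape along it and a white label; four to six of them lie flat in a loose row in front of the robot, the absent ones read None
- carrier: shipping carrier, fixed to the table: aluminium deck 120 x 482 mm, 12 mm thick, open along both long sides; origin on the table surface under the middle of the load space, own y along its length from the fixed end to the sliding lock, z up. Steel end plate, 40 mm high over the deck, its inner face at y = -157 mm; load space 314 mm long when locked, 384 mm when open
- lock (a joint): transport lock at the carrier's +y end; slides along carrier y: 0 = home at its end stop (locked), 0.07 m = open stop; starts near 0, stays where left, friction 2.5 N. Dark steel carriage, upright plate 44 mm high, and a lip reaching 25 mm inward, 38 mm above the deck, over the end bottom carton: near home it bars the third bottom place. The plate can push a loose course up tight
- lock_grip (a point): middle of the lock's black fin grip, 54 mm above the table; the fin is 20 mm thick across the carrier (carrier x), 40 mm long (carrier y), and stands from 30 to 74 mm above the table, free on both long sides, 38 mm behind the back of the lock's plate (centre to plate)
- bottom0 (a point): where the centre of a carton belongs that is laid on the deck, next to the fixed end plate; the places of a course are 103 mm apart along the carrier's own y
- bottom1 (a point): where the centre of a carton belongs that is laid on the deck, in the middle; the places of a course are 103 mm apart along the carrier's own y
- bottom2 (a point): where the centre of a carton belongs that is laid on the deck, at the lock's end; the places of a course are 103 mm apart along the carrier's own y
- second0 (a point): where the centre of a carton belongs that is laid on the second course, over a joint of the bottom course (the one nearer the fixed end plate); the places of a course are 103 mm apart along the carrier's own y
- second1 (a point): where the centre of a carton belongs that is laid on the second course, over a joint of the bottom course (the one nearer the lock); the places of a course are 103 mm apart along the carrier's own y
- third0 (a point): where the centre of a carton belongs that is laid on the third course, over the joint of the second course; the places of a course are 103 mm apart along the carrier's own y
- tape_roll_center (a point): bystander: centre of a roll of brown packing tape lying flat among the cartons, 84 mm across, 45 mm high, open in the middle; leave it alone
- scanner: bystander: black barcode scanner, 110 x 55 x 40 mm head with a handle 100 mm long to its own -y, beyond the carrier; origin under the middle of the head
- mug: bystander: white mug 80 mm across, 90 mm high, left of the carrier; origin under its middle
- mouse: bystander: black computer mouse 100 x 60 x 30 mm, at the left of the carton row; origin under its middle
- stapler: bystander: stapler 135 x 36 mm, 50 mm high, beyond the carrier; origin under its middle
There are look-alikes about, which are no part of the job. Leave any blue or pink look-alike of the part that bears c4_center alone. What is shaped like the part that bears c0_center but orange is not meant.

How it is judged:
On the way, in this order (a step that is already met when the one before it is completed fails the run):
1. the transport lock is slid fully open, to within 5 mm of its open stop (value of joint lock above 0.065 m), for 0.2 s.
2. all cartons lie in running bond on the carrier (within 20 mm of their places), with the lock not yet home (distance between any of c0_center, c1_center, c2_center, c3_center, c4_center, c5_center and bottom0 below 0.02 m and distance between any of c0_center, c1_center, c2_center, c3_center, c4_center, c5_center and bottom1 below 0.02 m and distance between any of c0_center, c1_center, c2_center, c3_center, c4_center, c5_center and bottom2 below 0.02 m and (distance between c0_center and bottom0 below 0.02 m or distance between c0_center and bottom1 below 0.02 m or distance between c0_center and bottom2 below 0.02 m or distance between c0_center and second0 below 0.02 m or distance between c0_center and second1 below 0.02 m or distance between c0_center and third0 below 0.02 m) and (distance between c1_center and bottom0 below 0.02 m or distance between c1_center and bottom1 below 0.02 m or distance between c1_center and bottom2 below 0.02 m or distance between c1_center and second0 below 0.02 m or distance between c1_center and second1 below 0.02 m or distance between c1_center and third0 below 0.02 m) and (distance between c2_center and bottom0 below 0.02 m or distance between c2_center and bottom1 below 0.02 m or distance between c2_center and bottom2 below 0.02 m or distance between c2_center and second0 below 0.02 m or distance between c2_center and second1 below 0.02 m or distance between c2_center and third0 below 0.02 m) and (distance between c3_center and bottom0 below 0.02 m or distance between c3_center and bottom1 below 0.02 m or distance between c3_center and bottom2 below 0.02 m or distance between c3_center and second0 below 0.02 m or distance between c3_center and second1 below 0.02 m or distance between c3_center and third0 below 0.02 m) and (distance between c4_center and bottom0 below 0.02 m or distance between c4_center and bottom1 below 0.02 m or distance between c4_center and bottom2 below 0.02 m or distance between c4_center and second0 below 0.02 m or distance between c4_center and second1 below 0.02 m or distance between c4_center and third0 below 0.02 m) and (distance between c5_center and bottom0 below 0.02 m or distance between c5_center and bottom1 below 0.02 m or distance between c5_center and bottom2 below 0.02 m or distance between c5_center and second0 below 0.02 m or distance between c5_center and second1 below 0.02 m or distance between c5_center and third0 below 0.02 m) and angle between the x axis of each of c0_center, c1_center, c2_center, c3_center, c4_center, c5_center and the y axis of carrier, either way round below 0.15 rad and angle between the z axis of each of c0_center, c1_center, c2_center, c3_center, c4_center, c5_center and the z axis of carrier, either way round below 0.12 rad and value of joint lock above 0.02 m), for 0.2 s.
At the end, for the whole second after the job is handed in: The three bottom places are filled and every carton lies at rest with its centre within 16 mm of one of the six places, flat (0.12 rad) and lengthwise (0.15 rad); the lock is within 5 mm of its locked stop (distance between any of c0_center, c1_center, c2_center, c3_center, c4_center, c5_center and bottom0 below 0.016 m and distance between any of c0_center, c1_center, c2_center, c3_center, c4_center, c5_center and bottom1 below 0.016 m and distance between any of c0_center, c1_center, c2_center, c3_center, c4_center, c5_center and bottom2 below 0.016 m and (distance between c0_center and bottom0 below 0.016 m or distance between c0_center and bottom1 below 0.016 m or distance between c0_center and bottom2 below 0.016 m or distance between c0_center and second0 below 0.016 m or distance between c0_center and second1 below 0.016 m or distance between c0_center and third0 below 0.016 m) and (distance between c1_center and bottom0 below 0.016 m or distance between c1_center and bottom1 below 0.016 m or distance between c1_center and bottom2 below 0.016 m or distance between c1_center and second0 below 0.016 m or distance between c1_center and second1 below 0.016 m or distance between c1_center and third0 below 0.016 m) and (distance between c2_center and bottom0 below 0.016 m or distance between c2_center and bottom1 below 0.016 m or distance between c2_center and bottom2 below 0.016 m or distance between c2_center and second0 below 0.016 m or distance between c2_center and second1 below 0.016 m or distance between c2_center and third0 below 0.016 m) and (distance between c3_center and bottom0 below 0.016 m or distance between c3_center and bottom1 below 0.016 m or distance between c3_center and bottom2 below 0.016 m or distance between c3_center and second0 below 0.016 m or distance between c3_center and second1 below 0.016 m or distance between c3_center and third0 below 0.016 m) and (distance between c4_center and bottom0 below 0.016 m or distance between c4_center and bottom1 below 0.016 m or distance between c4_center and bottom2 below 0.016 m or distance between c4_center and second0 below 0.016 m or distance between c4_center and second1 below 0.016 m or distance between c4_center and third0 below 0.016 m) and (distance between c5_center and bottom0 below 0.016 m or distance between c5_center and bottom1 below 0.016 m or distance between c5_center and bottom2 below 0.016 m or distance between c5_center and second0 below 0.016 m or distance between c5_center and second1 below 0.016 m or distance between c5_center and third0 below 0.016 m) and angle between the x axis of each of c0_center, c1_center, c2_center, c3_center, c4_center, c5_center and the y axis of carrier, either way round below 0.15 rad and angle between the z axis of each of c0_center, c1_center, c2_center, c3_center, c4_center, c5_center and the z axis of carrier, either way round below 0.12 rad and value of joint lock below 0.005 m and linear speed of each of c0, c1, c2, c3, c4, c5 below 0.02 m/s); the robot touches nothing.
It fails at once if the tape roll is moved more than 6 cm (distance of tape_roll_center from where it was at the start of the episode above 0.06 m).
It fails at once if the scanner is moved more than 6 cm (distance of scanner from where it was at the start of the episode above 0.06 m).
It fails at once if the mug is moved more than 6 cm (distance of mug from where it was at the start of the episode above 0.06 m).
It fails at once if the mouse is moved more than 6 cm (distance of mouse from where it was at the start of the episode above 0.06 m).
It fails at once if the stapler is moved more than 6 cm (distance of stapler from where it was at the start of the episode above 0.06 m).
Of c0, c1, c2, c3, c4, c5 only 4 to 6 are there at a start; the rules pass over those that are not, and their reading is None.
At some moment in a run one of c0, c1, c2, c3, c4, c5 may be knocked a few centimetres aside while the robot is not near it.
Once in a run the grip may slacken for a moment while it holds something.
It also fails if it takes over 210 s, if anything falls off the work surface, if the arm or the gripper's body presses on something with over 40 N, if the wrist force passes 120 N, or if a joint passes its speed limit or range.

ROBOT

A 7-joint arm with a two-finger parallel gripper is mounted at the origin on the work surface. World frame = base frame: x ahead of the robot, y to its left, z up, the work surface at z = 0. Lengths are in m, angles in rad, forces in N, time in s.
With the tool pointing down it reaches from about 0.4 to 0.85 m from the base axis. Payload 10.4 kg.
Tool frame: the origin (TCP) lies midway between the tips of the shut fingers; the grasp point (between the pads) lies 19 mm behind it; z points along the fingers, x is the direction in which the jaws open and shut, and the axes are right-handed (so a half turn about z gives the same grasp; the last joint's range is limited). The gripper opens to 85 mm and grips with 20 to 120 N. Pads are 22 mm wide; open, the fingers measure 114 mm over their backs; the gripper's body (76 mm by 85 mm) begins 54 mm behind the grasp point. The pads swing forward as they close: fully open they stand 13 mm farther back than shut.
Start: joints at [1.115, 0.332, -0.065, 1.46, 0.022, 1.35, -0.088], TCP at [0.262, -0.567, 0.231] pointing down, gripper open.
Joint ranges: [-2.6, 2.6], [-0.5, 2.12], [-1.47, 1.34], [0.16, 2.42], [-1.27, 4.41], [0.06, 2.06], [-2.6, 2.6]. Speed limits (rad/s): [2.22, 2.22, 2.79, 2.79, 3.14, 3.14, 3.14].

INTERFACE

Orientations are given as a unit quaternion [x, y, z, w].
In Python, from workcell import monitor, eyes, ticket, models gives the robot as it stands.
- The arm moves only by the tool servo_tool, never from a script. Its argument "motion" is a list of rows, each a list of 7 numbers: the opening, from 0 (shut) to 1 (fully open), then the shift along the tool's x, y, z in m, then the turn, a rotation vector about the tool's x, y, z in degrees. In form: [[fingers, tx, ty, tz, rx, ry, rz], ...]. A call has 1 to 20 rows; each row is the pose to reach, as a shift and turn from the pose commanded when the call began, along the tool's axes at that moment; what a row does not reach only later rows make up. A row lasts 1/8 s, in which the tool goes at most 62.5 mm and 10.7 degrees, less where a joint would pass 70% of its speed; a pose out of reach is approached as far as the arm can. A call with a gripper value outside its range is refused whole. The fingers move at their own pace and stop on an object; "grip_force" is the grip in N (left out, the last holds). Time passes only in rows, so rows that repeat a pose let the fingers close. It gives the time, the measured TCP pose, the force and the opening at its end, in the units of the state.
- monitor.get_obs(): the state, without advancing time (a new reading comes with each control period).
- eyes.camera(name): name is "side" or "top" or "wrist"; returns (picture, depth): 420x560x3 uint8, blue, green, red; 420x560 float32, m along the optical axis (not along the pixel's ray), 0 where there is no reading.
- eyes.camera_info(name): a dict with "intrinsics" (3x3 intrinsics, pixels), "extrinsics" (4x4, takes a point from world to camera coordinates); the wrist camera has in their place "tool_from_camera" (4x4, takes a point from camera to tool coordinates, whose origin is the TCP and whose axes are the tool frame's). Camera axes: x right, y down, z forward; pixel columns grow to the right and rows downward; lengths in m; the calibration is good to about 2 mm. A picture is of the moment at which its call begins: read the wrist's pose just before it. camera_info takes no time and is no camera call.
- ticket.hand_in(): hands the job in, once; it reports no verdict.
Trained networks look in the newest picture that a camera, given by its name, has taken for a name from the list of things; names that differ only in an ending like _2 or _b are one class to them, and where a whole thing is asked for, a point or a joint stands for the part that bears it (a point fixed in the world has none). Each returns a list of dicts, best first, with "confidence" (0 to 1); they miss things now and then, are a little off and sometimes report something else, mostly with a low value. They report only what shows in the picture. A call takes as long as a camera call. They do not tell look-alikes from the thing itself.
- models.boxes_of(camera, thing): "point" ([x, y, z] in m, in the coordinates of the camera as it stood for that picture, good to about 4 mm: the middle of the surface that is visible of it).
The state is a dict: "clock": time; "joint_pos": joint angles; "joint_velocities": joint speeds; "tau": joint torques, N m; "position": TCP position; "ee_rot": TCP orientation; "ft_force": force on the tool from outside, world axes, zero at the start; "torque": the same for the moment, N m; "grip_width": opening from 0.0 (shut) to 1.0 (fully open).
Only numpy, scipy, OpenCV 4.12 (cv2) and the standard library are available. Lean on these libraries where they do the work, as an engineer would, in place of code of your own. Each camera call takes 0.05 s, during which the arm holds its last target. There are 200 camera calls.

## Working session

There is one attempt and no reset: what is moved stays moved. The work goes in short steps, Python scripts to look and compute and a tool call to move; the robot and the scene stay as the last step left them, time stands still between calls to the robot, and variables do not carry over. Pictures are saved under pics/ and viewed, about 12 in all and at most 16, crops included, and the job is handed in when it is done.

Besides the shell and the picture viewer there is one more tool, called after "Call:" as name(argument=value, ...), one argument or row to a line, values as JSON. servo_tool: Moves the arm, as the interface text tells. Its arguments: {"type":"object","properties":{"motion":{"type":"array"},"grip_force":{"type":"number"}},"required":["motion"]}

```bash
ls; mkdir -p pics; python3 - <<'E'
from workcell import monitor, eyes, models
import cv2, numpy as np
o=monitor.get_obs(); print(o)
for n in("top","side"):
    p,d=eyes.camera(n); cv2.imwrite(f"pics/{n}0.png",p); np.save(f"pics/{n}0.npy",d)
    i=eyes.camera_info(n); print(n,i)
    E=np.array(i["extrinsics"])
    for t in ("c0_center","lock_grip","carrier","tape_roll_center"):
        for r in models.boxes_of(n,t):
            q=np.linalg.inv(E)@np.r_[r["point"],1]; print(t,r["confidence"],q[:3].round(3))
print(eyes.camera_info("wrist"))
E
```

```text
pics
{'clock': 0.0, 'joint_pos': array([ 1.11539832,  0.33291794, -0.06471456,  1.46097652,  0.02160121,
        1.34989182, -0.0885112 ]), 'joint_velocities': array([ 0.00308623,  0.00017518,  0.0005009 , -0.00056737,  0.00055726,
       -0.00063121, -0.00163398]), 'tau': array([ 1.83455479e-03, -6.25454664e+01,  5.02007268e-02, -3.91610241e+01,
        1.63600466e-02,  1.01016051e-02, -2.10754627e-05]), 'position': array([ 0.26197085, -0.56701692,  0.23047039]), 'ee_rot': array([ 8.42447021e-01, -5.38778671e-01, -6.48122601e-04, -3.75345153e-04]), 'ft_force': array([-0.24493374,  0.40752551,  0.00464328]), 'torque': array([ 0.01091483, -0.01442297,  0.00771296]), 'grip_width': 0.9968464182057706}
top {'intrinsics': array([[492.70311422,   0.        , 273.00694907],
       [  0.        , 492.70311422, 209.55659008],
       [  0.        ,   0.        ,   1.        ]]), 'extrinsics': array([[-0.01630522, -0.999865  ,  0.00202786,  0.0899285 ],
       [-0.98578514,  0.01573637, -0.16727232,  0.53814862],
       [ 0.16721783, -0.00472645, -0.98590865,  1.61461818],
       [ 0.        , 
[... 870 characters left out ...]
.642 0.121 0.037]
carrier 0.95 [0.636 0.023 0.01 ]
carrier 0.38 [0.641 0.12  0.038]
tape_roll_center 0.6 [0.437 0.133 0.025]
tape_roll_center 0.4 [ 0.457 -0.096  0.029]
{'intrinsics': array([[289.66576353,   0.        , 282.89512229],
       [  0.        , 289.66576353, 211.76059279],
       [  0.        ,   0.        ,   1.        ]]), 'tool_from_camera': array([[ 9.99999344e-01,  2.60894178e-04,  1.11538392e-03,
         4.45139097e-04],
       [-5.67268903e-04,  9.58724789e-01,  2.84335115e-01,
        -7.25040962e-02],
       [-9.95164837e-04, -2.84335561e-01,  9.58724308e-01,
        -1.41974652e-01],
       [ 0.00000000e+00,  0.00000000e+00,  0.00000000e+00,
         1.00000000e+00]])}
```

View pics/top0.png

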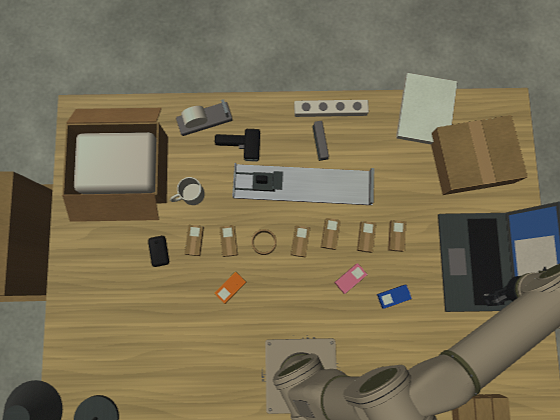

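View pics/side0.png

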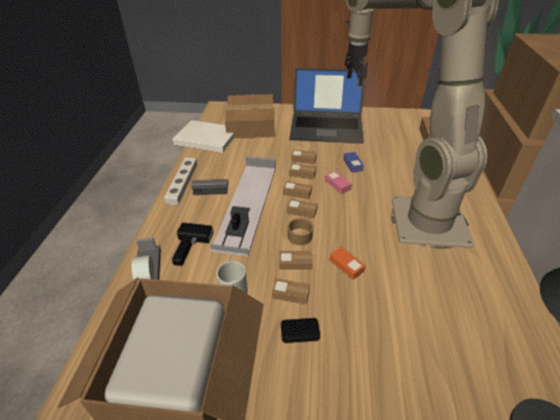

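```bash
cat > h.py <<'E'
from workcell import monitor, eyes, models
import cv2, numpy as np
from scipy.spatial.transform import Rotation as R
def rot(yaw): # tool down, tool x at yaw (deg) in world
    c,s=np.cos(np.radians(yaw)),np.sin(np.radians(yaw)); return np.array([[c,s,0],[s,-c,0],[0,0,-1.]])
def plan(*wps): # wps: (x,y,z,yaw) -> row shifts from the present pose
    o=monitor.get_obs(); A=R.from_quat(o["ee_rot"]).as_matrix()
    print("at",o["position"].round(4),"yaw",np.degrees(np.arctan2(A[1,0],A[0,0])).round(2),"t",round(o["clock"],2),"grip",round(o["grip_width"],3),"F",o["ft_force"].round(1))
    for w in wps:
        s=A.T@(np.array(w[:3])-o["position"]); r=R.from_matrix(A.T@rot(w[3])).as_rotvec(degrees=True)
        print(w,"->",s.round(4).tolist(),r.round(1).tolist())
def see(cam,name=None):
    o=monitor.get_obs(); p,d=eyes.camera(cam); i=eyes.camera_info(cam)
    if cam=="wrist":
        T=np.eye(4); T[:3,:3]=R.from_quat(o["ee_rot"]).as_matrix(); T[:3,3]=o["position"]; T=T@i["tool_from_camera"]
    else: T=np.linalg.inv(i["extrinsics"])
    K=np.array(i["intrinsics"]); v,u=np.mgrid[:420,:560]
    c=np.stack([(u-K[0,2])/K[0,0]*d,(v-K[1,2])/K[1,1]*d,d],-1)
    W=c@T[:3,:3].T+T[:3,3]; W[d<=0]=np.nan
    if name: cv2.imwrite(f"pics/{name}.png",p)
    return p,W,T,K
def blobs(p,W,zlo,zhi,amin=8e-4,box=(0.2,0.85,-0.6,0.6)):
    m=(W[...,2]>zlo)&(W[...,2]<zhi)&(W[...,0]>box[0])&(W[...,0]<box[1])&(W[...,1]>box[2])&(W[...,1]<box[3])
    n,l=cv2.connectedComponents(cv2.morphologyEx(m.astype(np.uint8),cv2.MORPH_OPEN,np.ones((3,3))),connectivity=4)
    out=[]
    for k in range(1,n):
        s=l==k
        if s.sum()<60: continue
        q=W[s]; (cx,cy),(w,h),a=cv2.minAreaRect((q[:,:2]*1000).astype(np.float32))
        if w<h: w,h,a=h,w,a+90
        if w*h<amin*1e6: continue
        hsv=cv2.cvtColor(np.uint8([[np.median(p[s],0)]]),cv2.COLOR_BGR2HSV)[0,0]
        yx=np.argwhere(s).mean(0)
        out.append(dict(c=(round(cx/1e3,4),round(cy/1e3,4)),size=(round(w),round(h)),ang=round((a+90)%180-90,1),z=round(float(np.median(q[:,2])),4),hsv=hsv.tolist(),px=yx[::-1].round().tolist()))
    return out
E
python3 - <<'E'
from h import *
for n in("top","side"):
    p,W,T,K=see(n); t=W[(np.abs(W[...,0]-.4)<.1)&(np.abs(W[...,1])<.2)]
    print(n,"table z",np.nanpercentile(t[:,2],[10,50]).round(4))
    for b in blobs(p,W,.02,.05): print(b)
plan((.262,-.567,.36,-65),(.45,-.05,.33,-90),(.45,-.05,.33,90),(.45,0.,.33,0))
E
```

```text
top table z [-0.004   0.0018]
{'c': (0.8121, -0.4368), 'size': (147, 75), 'ang': 89.8, 'z': 0.03, 'hsv': [39, 29, 176], 'px': [419.0, 130.0]}
{'c': (0.8395, 0.3504), 'size': (60, 14), 'ang': -73.8, 'z': 0.0274, 'hsv': [19, 23, 88], 'px': [194.0, 127.0]}
{'c': (0.7755, 0.2021), 'size': (159, 109), 'ang': 87.2, 'z': 0.0361, 'hsv': [30, 9, 29], 'px': [243.0, 142.0]}
{'c': (0.6433, 0.115), 'size': (70, 64), 'ang': 85.4, 'z': 0.0301, 'hsv': [72, 22, 58], 'px': [263.0, 182.0]}
{'c': (0.4586, -0.113), 'size': (101, 50), 'ang': -10.7, 'z': 0.0304, 'hsv': [19, 117, 126], 'px': [331.0, 233.0]}
{'c': (0.4479, -0.3387), 'size': (101, 52), 'ang': -6.1, 'z': 0.0302, 'hsv': [19, 121, 124], 'px': [398.0, 235.0]}
{'c': (0.4466, -0.2353), 'size': (100, 52), 'ang': -8.7, 'z': 0.0304, 'hsv': [19, 119, 124], 'px': [367.0, 236.0]}
{'c': (0.4439, 0.3492), 'size': (100, 52), 'ang': -7.0, 'z': 0.0305, 'hsv': [19, 120, 125], 'px': [194.0, 239.0]}
{'c': (0.4394, 0.233), 'size': (99, 51), 'ang': 5.4, 'z': 0.0306, 'hsv': [19, 119, 124], 'px': [228.0, 240.0]}
{'c': (0.4347, -0.0095), 'size': (100, 50), 'ang': -10
[... 2370 characters left out ...]
c': (0.6186, 0.3336), 'size': (60, 20), 'ang': 19.3, 'z': 0.0359, 'hsv': [21, 34, 151], 'px': [231.0, 275.0]}
{'c': (0.4461, 0.3534), 'size': (100, 53), 'ang': -6.8, 'z': 0.029, 'hsv': [15, 119, 143], 'px': [291.0, 289.0]}
{'c': (0.4115, 0.4736), 'size': (98, 60), 'ang': 10.8, 'z': 0.0286, 'hsv': [0, 12, 22], 'px': [300.0, 329.0]}
at [ 0.2622 -0.5674  0.2313] yaw -65.2 t 0.6 grip 0.999 F [0.6 0.7 0.1]
(0.262, -0.567, 0.36, -65) -> [-0.0004, -0.0, -0.1287] [-0.0, -0.0, -0.2]
(0.45, -0.05, 0.33, -90) -> [-0.3909, -0.3875, -0.0987] [-0.0, -0.0, 24.8]
(0.45, -0.05, 0.33, 90) -> [-0.3909, -0.3875, -0.0987] [0.0, -0.0, -155.2]
(0.45, 0.0, 0.33, 0) -> [-0.4363, -0.4085, -0.0987] [-0.0, -0.0, -65.2]
```

Call:
servo_tool(
  motion=[
    [1,0,0,-0.06,0,0,0],
    [1,0,0,-0.12,0,0,0],
    [1,-0.45,-0.52,-0.15,0,0,-65],
    [1,-0.45,-0.52,-0.15,0,0,-65],
    [1,-0.45,-0.52,-0.15,0,0,-65],
    [1,-0.45,-0.52,-0.15,0,0,-65],
    [1,-0.45,-0.52,-0.15,0,0,-65],
    [1,-0.45,-0.52,-0.15,0,0,-65],
    [1,-0.45,-0.52,-0.15,0,0,-65],
    [1,-0.45,-0.52,-0.15,0,0,-65],
    [1,-0.45,-0.52,-0.15,0,0,-65],
    [1,-0.45,-0.52,-0.15,0,0,-65],
    [1,-0.45,-0.52,-0.15,0,0,-65],
    [1,-0.45,-0.52,-0.15,0,0,-65],
    [1,-0.45,-0.52,-0.15,0,0,-65],
    [1,-0.45,-0.52,-0.15,0,0,-65],
  ],
)

```text
clock: 2.6
position: [0.5454, 0.0576, 0.3814]
ee_rot: [1.0, -0.003, 0.0, 0.0]
ft_force: [-0.1, 0.1, -0.6]
grip_width: 1.002
```

```bash
python3 - <<'E'
from h import *
plan((.63,.12,.2,0))
p,W,T,K=see("wrist","w1")
bx=(.3,.85,-.6,.6)
print("hi"); [print(b) for b in blobs(p,W,.063,.085,2e-4,bx)]
print("plates"); [print(b) for b in blobs(p,W,.044,.06,3e-4,bx)]
print("mid"); [print(b) for b in blobs(p,W,.02,.04,8e-4,bx)]
print("deck"); [print(b) for b in blobs(p,W,.007,.017,5e-3,bx)]
E
```

```text
at [0.5454 0.0576 0.3814] yaw -0.34 t 2.6 grip 1.002 F [-0.1  0.1 -0.6]
(0.63, 0.12, 0.2, 0) -> [0.0842, -0.0631, 0.1814] [0.1, -0.0, -0.3]
hi
{'c': (0.6462, 0.1187), 'size': (40, 20), 'ang': 86.3, 'z': 0.0727, 'hsv': [15, 31, 50], 'px': [349.0, 132.0]}
plates
{'c': (0.6425, 0.0646), 'size': (62, 33), 'ang': -3.8, 'z': 0.0553, 'hsv': [30, 14, 71], 'px': [342.0, 167.0]}
{'c': (0.7852, -0.0885), 'size': (131, 29), 'ang': 8.1, 'z': 0.0486, 'hsv': [15, 31, 100], 'px': [418.0, 251.0]}
{'c': (0.6205, -0.255), 'size': (118, 12), 'ang': -3.7, 'z': 0.051, 'hsv': [26, 17, 119], 'px': [322.0, 331.0]}
mid
{'c': (0.7834, 0.1965), 'size': (174, 89), 'ang': 63.0, 'z': 0.0313, 'hsv': [16, 57, 49], 'px': [433.0, 76.0]}
{'c': (0.4428, 0.234), 'size': (101, 51), 'ang': 5.6, 'z': 0.0292, 'hsv': [17, 108, 135], 'px': [215.0, 55.0]}
{'c': (0.3037, 0.2124), 'size': (55, 49), 'ang': -45.6, 'z': 0.029, 'hsv': [10, 176, 184], 'px': [134.0, 72.0]}
{'c': (0.8069, 0.1346), 'size': (43, 27), 'ang': -46.4, 'z': 0.0387, 'hsv': [18, 67, 46], 'px': [446.0, 121.0]}
{'c': (0.6459, 0.1156), 'size': (70, 62), 'ang': 86.4, 'z': 0.0291, 'hsv': [30, 15, 70], 'px': [341.0, 134.0]}
{'c': (0.4377, -0.0082), 'size': (100, 50), 'ang': -10.3, 'z': 0.0294, 'hsv': [17, 109, 136], 'px': [222.0, 206.0]}
{'c': (0.4616, -0.1118), 'size': (100, 51), 'ang': -10.5, 'z': 0.0295, 'hsv': [17, 108, 135], 'px': [238.0, 259.0]}
{'c': (0.4494, -0.2336), 'size': (100, 52), 'ang': -9.3, 'z': 0.0296, 'hsv': [17, 108, 134], 'px': [235.0, 314.0]}
{'c': (0.6199, -0.251), 'size': (118, 9), 'ang': -0.4, 'z': 0.0298, 'hsv': [15, 31, 99], 'px': [320.0, 323.0]}
{'c': (0.4239, -0.323), 'size': (43, 32), 'ang': -3.7, 'z': 0.0291, 'hsv': [17, 109, 126], 'px': [222.0, 350.0]}
deck
{'c': (0.6366, -0.0209), 'size': (464, 120), 'ang': 86.1, 'z': 0.0114, 'hsv': [17, 11, 170], 'px': [333.0, 199.0]}
```

View pics/w1.png

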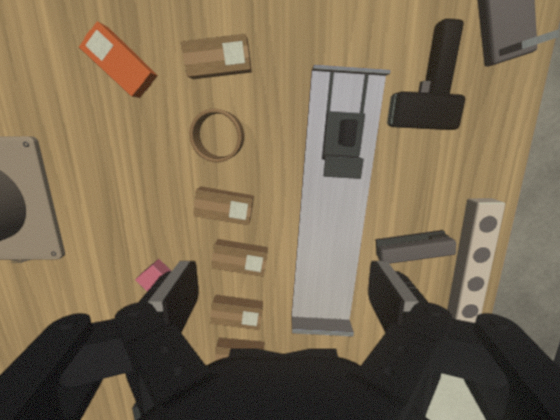

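Call:
servo_tool(
  motion=[
    [1,0.1,-0.062,0.26,0,0,3.4],
    [1,0.1,-0.062,0.26,0,0,3.4],
    [1,0.1,-0.062,0.26,0,0,3.4],
    [1,0.1,-0.062,0.26,0,0,3.4],
    [1,0.1,-0.062,0.26,0,0,3.4],
    [1,0.1,-0.062,0.26,0,0,3.4],
    [1,0.1,-0.062,0.3,0,0,3.4],
    [1,0.1,-0.062,0.345,0,0,3.4],
    [1,0.1,-0.062,0.345,0,0,3.4],
    [0,0.1,-0.062,0.345,0,0,3.4],
    [0,0.1,-0.062,0.345,0,0,3.4],
    [0,0.1,-0.062,0.345,0,0,3.4],
    [0,0.1,-0.062,0.345,0,0,3.4],
    [0,0.1,-0.062,0.345,0,0,3.4],
  ],
  grip_force=40,
)

```text
clock: 4.4
position: [0.6466, 0.1209, 0.0374]
ee_rot: [0.999, -0.032, 0.001, -0.0]
ft_force: [0.7, 0.2, 6.4]
grip_width: 0.23
```

```bash
python3 -c "
from h import *
plan()"
```

```text
at [0.6466 0.1209 0.0374] yaw -3.63 t 4.4 grip 0.23 F [0.7 0.2 6.4]
```

Call:
servo_tool(
  motion=[
    [0,0,-0.01,0,0,0,0],
    [0,0,-0.02,0,0,0,0],
    [0,0,-0.03,0,0,0,0],
    [0,0,-0.04,0,0,0,0],
    [0,0,-0.05,0,0,0,0],
    [0,0,-0.055,0,0,0,0],
    [0,0,-0.06,0,0,0,0],
    [0,0,-0.06,0,0,0,0],
  ],
)

```text
clock: 5.4
position: [0.6506, 0.1803, 0.0374]
ee_rot: [0.999, -0.032, 0.001, 0.0]
ft_force: [1.5, -2.0, 6.8]
grip_width: 0.23
```

Call:
servo_tool(
  motion=[
    [0,0,-0.004,0,0,0,0],
    [0,0,-0.008,0,0,0,0],
    [0,0,-0.012,0,0,0,0],
    [0,0,-0.014,0,0,0,0],
    [0,0,-0.014,0,0,0,0],
  ],
)

```text
clock: 6.02
position: [0.6507, 0.1808, 0.037]
ee_rot: [0.999, -0.036, -0.002, 0.01]
ft_force: [-18.9, -40.5, 30.8]
grip_width: 0.231
```

Call:
servo_tool(
  motion=[
    [0,0,0.013,0,0,0,0],
    [0,0,0.013,0,0,0,0],
    [1,0,0.013,0,0,0,0],
    [1,0,0.013,0,0,0,0],
    [1,0,0.013,0,0,0,0],
    [1,0,0.013,-0.06,0,0,0],
    [1,0,0.013,-0.12,0,0,0],
    [1,0,0.013,-0.18,0,0,0],
    [1,-0.07,0.16,-0.3,0,0,0],
    [1,-0.07,0.16,-0.3,0,0,0],
    [1,-0.07,0.16,-0.3,0,0,0],
    [1,-0.07,0.16,-0.3,0,0,0],
    [1,-0.07,0.16,-0.3,0,0,0],
    [1,-0.07,0.16,-0.3,0,0,0],
  ],
)

```text
clock: 7.78
position: [0.5703, 0.041, 0.3349]
ee_rot: [1.0, -0.03, -0.001, -0.0]
ft_force: [0.0, -0.1, 0.4]
grip_width: 1.002
```

```bash
python3 - <<'E'
from h import *
plan()
p,W,T,K=see("wrist","w2")
bx=(.3,.85,-.6,.6)
print("hi"); [print(b) for b in blobs(p,W,.063,.085,2e-4,bx)]
print("plates"); [print(b) for b in blobs(p,W,.044,.06,3e-4,bx)]
print("mid"); [print(b) for b in blobs(p,W,.02,.04,8e-4,bx)]
print("deck"); [print(b) for b in blobs(p,W,.007,.017,5e-3,bx)]
p,W,T,K=see("top","t2")
print("top"); [print(b) for b in blobs(p,W,.063,.085,2e-4,bx)]
[print(b) for b in blobs(p,W,.02,.04,8e-4,bx)]
[print(b) for b in blobs(p,W,.044,.06,3e-4,bx)]
[print(b) for b in blobs(p,W,.007,.017,5e-3,bx)]
E
```

```text
at [0.5703 0.041  0.3349] yaw -3.47 t 7.78 grip 1.002 F [ 0.  -0.1  0.4]
hi
{'c': (0.6502, 0.1769), 'size': (39, 20), 'ang': 85.8, 'z': 0.0729, 'hsv': [15, 31, 49], 'px': [339.0, 70.0]}
plates
{'c': (0.6466, 0.1234), 'size': (62, 33), 'ang': -3.4, 'z': 0.0552, 'hsv': [38, 15, 70], 'px': [334.0, 115.0]}
{'c': (0.7856, -0.0884), 'size': (133, 30), 'ang': 7.9, 'z': 0.0487, 'hsv': [14, 33, 100], 'px': [422.0, 248.0]}
{'c': (0.6212, -0.2546), 'size': (119, 12), 'ang': -4.0, 'z': 0.051, 'hsv': [30, 15, 118], 'px': [321.0, 340.0]}
mid
{'c': (0.8058, 0.2087), 'size': (100, 78), 'ang': 75.2, 'z': 0.0308, 'hsv': [18, 54, 47], 'px': [439.0, 41.0]}
{'c': (0.4429, 0.234), 'size': (101, 51), 'ang': 5.8, 'z': 0.0292, 'hsv': [17, 107, 133], 'px': [183.0, 40.0]}
{'c': (0.3031, 0.2125), 'size': (57, 50), 'ang': -45.3, 'z': 0.029, 'hsv': [10, 178, 182], 'px': [94.0, 65.0]}
{'c': (0.6507, 0.1788), 'size': (119, 75), 'ang': -3.3, 'z': 0.0294, 'hsv': [38, 15, 70], 'px': [332.0, 70.0]}
{'c': (0.7432, 0.1531), 'size': (54, 43), 'ang': 86.9, 'z': 0.0371, 'hsv': [15, 42, 49], 'px': [394.0, 90.0]}
{'c': (0.795
[... 1772 characters left out ...]
 126], 'px': [228.0, 240.0]}
{'c': (0.4095, 0.4681), 'size': (100, 59), 'ang': 11.8, 'z': 0.0295, 'hsv': [0, 0, 32], 'px': [158.0, 251.0]}
{'c': (0.41, 0.0043), 'size': (48, 31), 'ang': -1.9, 'z': 0.0307, 'hsv': [19, 112, 121], 'px': [296.0, 248.0]}
{'c': (0.3305, -0.2042), 'size': (50, 25), 'ang': 33.9, 'z': 0.0306, 'hsv': [176, 86, 174], 'px': [361.0, 271.0]}
{'c': (0.3152, 0.2111), 'size': (54, 30), 'ang': 89.0, 'z': 0.0317, 'hsv': [13, 206, 176], 'px': [235.0, 279.0]}
{'c': (0.8134, -0.0865), 'size': (74, 28), 'ang': 9.9, 'z': 0.0498, 'hsv': [15, 17, 90], 'px': [320.0, 130.0]}
{'c': (0.6244, -0.257), 'size': (107, 11), 'ang': -4.2, 'z': 0.0521, 'hsv': [48, 26, 117], 'px': [372.0, 182.0]}
```

Call:
servo_tool(
  motion=[
    [1,0.06,-0.07,0.11,0,0,0],
    [1,0.06,-0.07,0.11,0,0,0],
    [1,0.06,-0.07,0.11,0,0,0],
    [1,0.06,-0.07,0.11,0,0,0],
    [1,0.06,-0.07,0.11,0,0,0],
    [1,0.06,-0.07,0.11,0,0,0],
  ],
)

```text
clock: 8.62
position: [0.6351, 0.1047, 0.2282]
ee_rot: [0.999, -0.032, 0.001, 0.0]
ft_force: [-0.4, -0.3, 0.3]
grip_width: 0.996
```

```bash
python3 - <<'E'
from h import *
plan()
p,W,T,K=see("wrist","w3")
bx=(.5,.75,-.6,.6)
for a in ((.063,.085,2e-4),(.044,.06,3e-4),(.02,.04,3e-4),(.007,.017,3e-4)): print(a); [print(b) for b in blobs(p,W,*a,bx)]
a=np.radians(86.2); s=(W[...,0]-.6369)*np.cos(a)+(W[...,1]+.0213)*np.sin(a); t=(W[...,0]-.6369)*np.sin(a)-(W[...,1]+.0213)*np.cos(a)
# height profile along carrier, offset 0 and 25 mm from the axis
for off in (0,.025,.045):
    print("off",off)
    m=abs(t-off)<.004
    S,Z=s[m],W[...,2][m]; k=np.argsort(S); S,Z=S[k],Z[k]
    j=np.where(np.abs(np.diff(Z))>.004)[0]; print([(round(S[i]*1000),round(Z[i]*1000),round(Z[i+1]*1000)) for i in j][:40])
E
```

```text
at [0.6351 0.1047 0.2282] yaw -3.68 t 8.62 grip 0.996 F [-0.4 -0.3  0.3]
(0.063, 0.085, 0.0002)
{'c': (0.6507, 0.1774), 'size': (39, 20), 'ang': 86.2, 'z': 0.073, 'hsv': [18, 26, 49], 'px': [293.0, 123.0]}
(0.044, 0.06, 0.0003)
{'c': (0.6471, 0.1235), 'size': (61, 33), 'ang': -3.8, 'z': 0.0553, 'hsv': [38, 14, 74], 'px': [292.0, 175.0]}
{'c': (0.7355, -0.0955), 'size': (31, 29), 'ang': 3.8, 'z': 0.0486, 'hsv': [14, 32, 103], 'px': [367.0, 333.0]}
(0.02, 0.04, 0.0003)
{'c': (0.6503, 0.1777), 'size': (118, 77), 'ang': -3.7, 'z': 0.0294, 'hsv': [36, 17, 74], 'px': [291.0, 119.0]}
{'c': (0.7365, 0.1542), 'size': (53, 29), 'ang': 87.5, 'z': 0.0378, 'hsv': [17, 45, 51], 'px': [366.0, 140.0]}
{'c': (0.5078, -0.1185), 'size': (50, 15), 'ang': -89.8, 'z': 0.0294, 'hsv': [17, 109, 133], 'px': [202.0, 343.0]}
(0.007, 0.017, 0.0003)
{'c': (0.6403, 0.0294), 'size': (363, 120), 'ang': 86.1, 'z': 0.0114, 'hsv': [18, 14, 180], 'px': [289.0, 238.0]}
{'c': (0.737, -0.0869), 'size': (28, 18), 'ang': 6.2, 'z': 0.0112, 'hsv': [30, 22, 71], 'px': [361.0, 310.0]}
off 0
[(118, 12, 54), (134, 57, 301), (135,
[... 1171 characters left out ...]
3, 16, 11), (114, 14, 9), (114, 9, 15), (114, 16, 12)]
off 0.045
[(87, 13, 9), (113, 12, 293), (114, 291, 11), (114, 11, 290), (114, 290, 11), (114, 11, 294), (114, 294, 12), (115, 12, 292), (116, 294, 11), (116, 11, 293), (116, 293, 12), (116, 12, 291), (117, 294, 11), (117, 11, 294), (117, 294, 12), (117, 12, 294), (117, 294, 13), (117, 13, 293), (118, 292, 10), (118, 11, 293), (118, 293, 11), (118, 11, 293), (118, 293, 11), (118, 11, 292), (118, 294, 12), (118, 12, 294), (119, 292, 12), (119, 12, 293), (119, 293, 8), (119, 8, 293), (119, 294, 10), (119, 10, 294), (119, 295, 10), (119, 10, 292), (119, 292, 11), (120, 11, 294), (120, 293, 11), (120, 11, 293), (120, 294, 12), (120, 12, 293)]
```

View pics/w3.png

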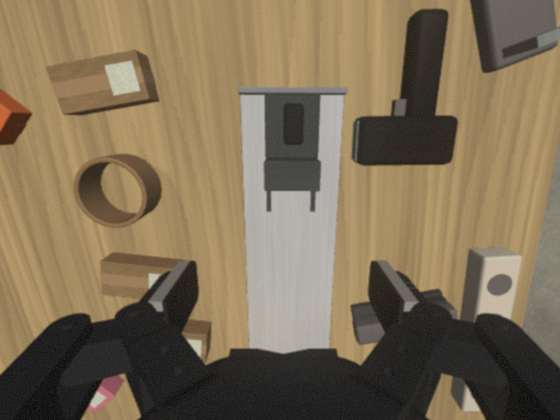

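Call:
servo_tool(
  motion=[
    [1,-0.02,0.3,0,0,0,0],
    [1,-0.02,0.3,0,0,0,0],
    [1,-0.02,0.3,0,0,0,0],
    [1,-0.02,0.3,0,0,0,0],
    [1,-0.02,0.3,0,0,0,0],
    [1,-0.02,0.3,0,0,0,0],
    [1,-0.02,0.3,0,0,0,0],
  ],
)

```text
clock: 9.55
position: [0.596, -0.1922, 0.227]
ee_rot: [1.0, -0.031, 0.001, -0.0]
ft_force: [-0.1, 0.3, 0.5]
grip_width: 0.997
```

```bash
python3 - <<'E'
from h import *
p,W,T,K=see("wrist","w4")
bx=(.35,.75,-.6,.6)
for a in ((.044,.06,3e-4),(.02,.04,3e-4),(.007,.017,3e-3)): print(a); [print(b) for b in blobs(p,W,*a,bx)]
plan((.4485,-.338,.1,85),(.4485,-.338,.005,85))
E
```

```text
(0.044, 0.06, 0.0003)
{'c': (0.7358, -0.0969), 'size': (31, 30), 'ang': 7.1, 'z': 0.0484, 'hsv': [14, 35, 94], 'px': [411.0, 93.0]}
{'c': (0.6209, -0.2553), 'size': (120, 11), 'ang': -3.5, 'z': 0.0511, 'hsv': [26, 18, 114], 'px': [306.0, 243.0]}
(0.02, 0.04, 0.0003)
{'c': (0.4375, -0.0092), 'size': (102, 50), 'ang': -9.7, 'z': 0.0292, 'hsv': [17, 109, 122], 'px': [120.0, 25.0]}
{'c': (0.4617, -0.1122), 'size': (101, 50), 'ang': -10.6, 'z': 0.0294, 'hsv': [17, 109, 124], 'px': [159.0, 126.0]}
{'c': (0.4492, -0.2336), 'size': (102, 50), 'ang': -8.9, 'z': 0.0294, 'hsv': [17, 108, 123], 'px': [168.0, 227.0]}
{'c': (0.4812, -0.3408), 'size': (52, 39), 'ang': 82.6, 'z': 0.0296, 'hsv': [18, 98, 128], 'px': [207.0, 301.0]}
(0.007, 0.017, 0.003)
{'c': (0.6299, -0.1227), 'size': (258, 120), 'ang': 86.0, 'z': 0.0113, 'hsv': [18, 16, 158], 'px': [308.0, 110.0]}
at [ 0.5962 -0.1912  0.227 ] yaw -3.52 t 9.6 grip 1.0 F [-0.8 -0.4  0.6]
(0.4485, -0.338, 0.1, 85) -> [-0.1385, 0.1556, 0.1268] [0.0, -0.1, -88.5]
(0.4485, -0.338, 0.005, 85) -> [-0.1386, 0.1556, 0.2218] [0.0, -0.1, -88.5]
```

Call:
servo_tool(
  motion=[
    [1,-0.137,0.155,0.1,0,0,-87.5],
    [1,-0.137,0.155,0.1,0,0,-87.5],
    [1,-0.137,0.155,0.1,0,0,-87.5],
    [1,-0.137,0.155,0.1,0,0,-87.5],
    [1,-0.137,0.155,0.1,0,0,-87.5],
    [1,-0.137,0.155,0.1,0,0,-87.5],
    [1,-0.137,0.155,0.1,0,0,-87.5],
    [1,-0.137,0.155,0.1,0,0,-87.5],
    [1,-0.137,0.155,0.1,0,0,-87.5],
    [1,-0.137,0.155,0.1,0,0,-87.5],
    [1,-0.137,0.155,0.1,0,0,-87.5],
  ],
)

```text
clock: 10.98
position: [0.4497, -0.3384, 0.1265]
ee_rot: [0.744, 0.668, -0.0, 0.0]
ft_force: [0.3, 0.5, -0.5]
grip_width: 0.995
```

```bash
python3 - <<'E'
from h import *
p,W,T,K=see("wrist","w5")
bx=(.3,.56,-.6,.6)
for a in ((.02,.04,3e-4),): print(a); [print(b) for b in blobs(p,W,*a,bx)]
plan((.4502,-.3372,.1,84),(.4502,-.3372,.005,84))
E
```

```text
(0.02, 0.04, 0.0003)
{'c': (0.3182, -0.1843), 'size': (77, 50), 'ang': -51.3, 'z': 0.0292, 'hsv': [176, 100, 188], 'px': [467.0, 32.0]}
{'c': (0.4614, -0.1138), 'size': (101, 51), 'ang': -9.9, 'z': 0.029, 'hsv': [17, 108, 135], 'px': [535.0, 202.0]}
{'c': (0.4496, -0.2347), 'size': (101, 51), 'ang': -9.0, 'z': 0.0293, 'hsv': [18, 108, 137], 'px': [404.0, 195.0]}
{'c': (0.4506, -0.3381), 'size': (101, 50), 'ang': -6.5, 'z': 0.0294, 'hsv': [17, 107, 138], 'px': [284.0, 209.0]}
at [ 0.4496 -0.3385  0.1264] yaw 83.81 t 11.03 grip 0.998 F [ 0.3 -0.1  0.6]
(0.4502, -0.3372, 0.1, 84) -> [0.0014, 0.0004, 0.0264] [0.0, 0.0, -0.2]
(0.4502, -0.3372, 0.005, 84) -> [0.0014, 0.0004, 0.1214] [0.0, 0.0, -0.2]
```

View pics/w5.png

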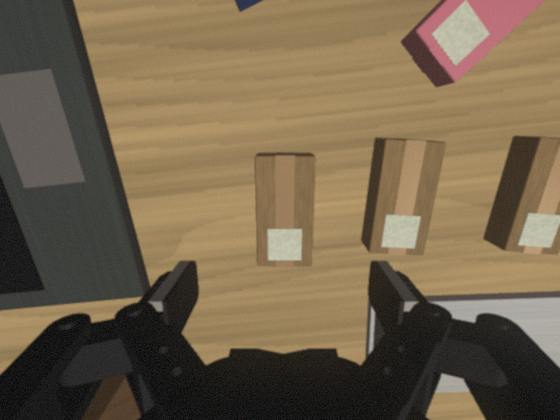

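Call:
servo_tool(
  motion=[
    [1,0,0.001,0.06,0,0,0],
    [1,0,0.001,0.11,0,0,0],
    [1,0,0.001,0.12,0,0,0],
    [1,0,0.001,0.12,0,0,0],
    [0,0,0.001,0.12,0,0,0],
    [0,0,0.001,0.12,0,0,0],
    [0,0,0.001,0.12,0,0,0],
    [0,0,0.001,0.12,0,0,0],
    [0,0,0.001,0.07,0,0,0],
    [0,0,0.001,0.02,0,0,0],
    [0,0,0.001,0.02,0,0,0],
  ],
  grip_force=60,
)

```text
clock: 12.4
position: [0.4526, -0.3402, 0.1109]
ee_rot: [0.744, 0.668, 0.0, 0.004]
ft_force: [0.6, 0.2, -2.4]
grip_width: 0.57
```

```bash
python3 - <<'E'
from h import *
plan((.6253,-.1968,.12,-3.8),(.6253,-.1968,.03,-3.8),(.6253,-.1968,.019,-3.8))
E
```

```text
at [ 0.4526 -0.3402  0.1109] yaw 83.89 t 12.4 grip 0.57 F [ 0.6  0.2 -2.4]
(0.6253, -0.1968, 0.12, -3.8) -> [0.1609, 0.1565, -0.0089] [0.5, -0.0, 87.7]
(0.6253, -0.1968, 0.03, -3.8) -> [0.1613, 0.1559, 0.0811] [0.5, -0.0, 87.7]
(0.6253, -0.1968, 0.019, -3.8) -> [0.1614, 0.1559, 0.0921] [0.5, -0.0, 87.7]
```

Call:
servo_tool(
  motion=[
    [0,0,0,-0.014,0,0,0],
    [0,0.16,0.158,-0.014,0,0,87.6],
    [0,0.16,0.158,-0.014,0,0,87.6],
    [0,0.16,0.158,-0.014,0,0,87.6],
    [0,0.16,0.158,-0.014,0,0,87.6],
    [0,0.16,0.158,-0.014,0,0,87.6],
    [0,0.16,0.158,-0.014,0,0,87.6],
    [0,0.16,0.158,-0.014,0,0,87.6],
    [0,0.16,0.158,-0.014,0,0,87.6],
    [0,0.16,0.158,-0.014,0,0,87.6],
    [0,0.16,0.158,-0.014,0,0,87.6],
    [0,0.16,0.158,-0.014,0,0,87.6],
    [0,0.16,0.158,-0.014,0,0,87.6],
    [0,0.16,0.158,-0.014,0,0,87.6],
  ],
)

```text
clock: 14.15
position: [0.6245, -0.1966, 0.1203]
ee_rot: [0.999, -0.032, -0.0, -0.0]
ft_force: [-0.6, 0.6, -2.0]
grip_width: 0.571
```

```bash
python3 - <<'E'
from h import *
plan((.6253,-.1968,.12,-3.8),(.6253,-.1968,.03,-3.8),(.6253,-.1968,.0195,-3.8))
p,W,T,K=see("wrist","w6")
[print(b) for b in blobs(p,W,.11,.15,3e-4)]
[print(b) for b in blobs(p,W,.044,.06,3e-4)]
E
```

```text
at [ 0.6245 -0.1966  0.1203] yaw -3.69 t 14.15 grip 0.571 F [-0.6  0.6 -2. ]
(0.6253, -0.1968, 0.12, -3.8) -> [0.0008, 0.0002, 0.0003] [-0.0, 0.0, 0.1]
(0.6253, -0.1968, 0.03, -3.8) -> [0.0008, 0.0002, 0.0903] [-0.0, 0.0, 0.1]
(0.6253, -0.1968, 0.0195, -3.8) -> [0.0008, 0.0002, 0.1008] [-0.0, 0.0, 0.1]
{'c': (0.6251, -0.1902), 'size': (89, 76), 'ang': 86.4, 'z': 0.1415, 'hsv': [17, 107, 131], 'px': [282.0, 257.0]}
{'c': (0.7689, -0.092), 'size': (99, 30), 'ang': 8.3, 'z': 0.0486, 'hsv': [15, 31, 98], 'px': [487.0, 61.0]}
```

View pics/w6.png

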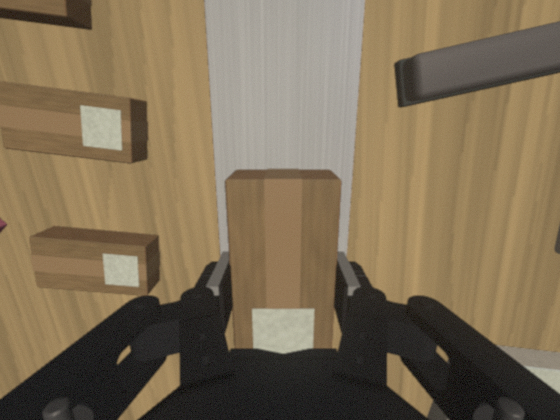

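Call:
servo_tool(
  motion=[
    [0,0.001,0,0.05,0,0,0],
    [0,0.001,0,0.08,0,0,0],
    [0,0.001,0,0.095,0,0,0],
    [0,0.001,0,0.1,0,0,0],
    [0,0.001,0,0.101,0,0,0],
    [0,0.001,0,0.101,0,0,0],
    [1,0.001,0,0.101,0,0,0],
    [1,0.001,0,0.101,0,0,0],
    [1,0.001,0,0.1,0,0,0],
    [1,0.001,0,0.06,0,0,0],
    [1,0.001,0,0,0,0,0],
    [1,0.001,0,-0.06,0,0,0],
    [1,0.001,0,-0.06,0,0,0],
    [1,0.001,0,-0.06,0,0,0],
  ],
)

```text
clock: 15.95
position: [0.6253, -0.1967, 0.18]
ee_rot: [0.999, -0.032, -0.0, 0.0]
ft_force: [-0.3, 0.8, -0.3]
grip_width: 1.001
```

```bash
python3 - <<'E'
from h import *
p,W,T,K=see("wrist","w7")
[print(b) for b in blobs(p,W,.036,.06,3e-4)]
[print(b) for b in blobs(p,W,.02,.036,6e-4)]
plan((.4496,-.2347,.1,81),(.4496,-.2347,.006,81))
E
```

```text
{'c': (0.7851, -0.0896), 'size': (132, 30), 'ang': 8.3, 'z': 0.0485, 'hsv': [14, 35, 94], 'px': [459.0, 71.0]}
{'c': (0.6263, -0.1959), 'size': (100, 50), 'ang': 86.3, 'z': 0.0414, 'hsv': [17, 100, 127], 'px': [283.0, 196.0]}
{'c': (0.621, -0.2552), 'size': (120, 11), 'ang': -3.6, 'z': 0.0508, 'hsv': [23, 20, 113], 'px': [282.0, 256.0]}
{'c': (0.4376, -0.0171), 'size': (100, 35), 'ang': -9.7, 'z': 0.0291, 'hsv': [17, 111, 122], 'px': [62.0, 18.0]}
{'c': (0.4617, -0.1123), 'size': (102, 50), 'ang': -10.6, 'z': 0.0293, 'hsv': [17, 109, 124], 'px': [109.0, 123.0]}
{'c': (0.3279, -0.1947), 'size': (51, 47), 'ang': 39.1, 'z': 0.0291, 'hsv': [176, 107, 169], 'px': [14.0, 213.0]}
{'c': (0.4496, -0.2338), 'size': (101, 51), 'ang': -9.2, 'z': 0.0294, 'hsv': [17, 110, 123], 'px': [125.0, 239.0]}
{'c': (0.2806, -0.342), 'size': (45, 19), 'ang': 79.7, 'z': 0.0276, 'hsv': [111, 157, 83], 'px': [7.0, 332.0]}
{'c': (0.8242, -0.4773), 'size': (80, 52), 'ang': 89.4, 'z': 0.0297, 'hsv': [29, 30, 169], 'px': [452.0, 396.0]}
at [ 0.6249 -0.1966  0.1791] yaw -3.71 t 16.0 grip 0.996 F [ 0.5 -0.2  0.1]
(0.4496, -0.2347, 0.1, 81) -> [-0.1723, 0.0494, 0.0794] [-0.1, 0.1, -84.7]
(0.4496, -0.2347, 0.006, 81) -> [-0.1722, 0.0494, 0.1734] [-0.1, 0.1, -84.7]
```

Call:
servo_tool(
  motion=[
    [1,-0.172,0.049,0.05,0,0,-84.5],
    [1,-0.172,0.049,0.05,0,0,-84.5],
    [1,-0.172,0.049,0.05,0,0,-84.5],
    [1,-0.172,0.049,0.05,0,0,-84.5],
    [1,-0.172,0.049,0.05,0,0,-84.5],
    [1,-0.172,0.049,0.05,0,0,-84.5],
    [1,-0.172,0.049,0.05,0,0,-84.5],
    [1,-0.172,0.049,0.07,0,0,-84.5],
    [1,-0.172,0.049,0.08,0,0,-84.5],
    [1,-0.172,0.049,0.13,0,0,-84.5],
    [1,-0.172,0.049,0.165,0,0,-84.5],
    [1,-0.172,0.049,0.173,0,0,-84.5],
    [1,-0.172,0.049,0.173,0,0,-84.5],
    [0,-0.172,0.049,0.173,0,0,-84.5],
    [0,-0.172,0.049,0.173,0,0,-84.5],
    [0,-0.172,0.049,0.173,0,0,-84.5],
    [0,-0.172,0.049,0.173,0,0,-84.5],
    [0,-0.172,0.049,0.12,0,0,-84.5],
    [0,-0.172,0.049,0.06,0,0,-84.5],
    [0,-0.172,0.049,0.06,0,0,-84.5],
  ],
)

```text
clock: 18.5
position: [0.4533, -0.2355, 0.125]
ee_rot: [0.762, 0.648, 0.001, 0.004]
ft_force: [0.5, 0.4, -2.8]
grip_width: 0.568
```

```bash
python3 - <<'E'
from h import *
p,W,T,K=see("wrist")
[print(b) for b in blobs(p,W,.1,.16,3e-4)]
plan((.632,-.094,.12,-3.8),(.632,-.094,.0195,-3.8))
E
```

```text
{'c': (0.4467, -0.2349), 'size': (91, 76), 'ang': -9.7, 'z': 0.1456, 'hsv': [17, 109, 138], 'px': [283.0, 257.0]}
at [ 0.4517 -0.2352  0.1224] yaw 80.76 t 18.55 grip 0.573 F [-0.4 -0.  -3.6]
(0.632, -0.094, 0.12, -3.8) -> [0.1683, 0.1553, 0.0025] [0.3, -0.0, 84.6]
(0.632, -0.094, 0.0195, -3.8) -> [0.1685, 0.1549, 0.103] [0.3, -0.0, 84.6]
```

Call:
servo_tool(
  motion=[
    [0,0.168,0.157,0,0,0,84.6],
    [0,0.168,0.157,0,0,0,84.6],
    [0,0.168,0.157,0,0,0,84.6],
    [0,0.168,0.157,0,0,0,84.6],
    [0,0.168,0.157,0,0,0,84.6],
    [0,0.168,0.157,0,0,0,84.6],
    [0,0.168,0.157,0,0,0,84.6],
    [0,0.168,0.157,0,0,0,84.6],
    [0,0.168,0.157,0,0,0,84.6],
    [0,0.168,0.157,0,0,0,84.6],
    [0,0.168,0.157,0,0,0,84.6],
    [0,0.168,0.157,0,0,0,84.6],
    [0,0.168,0.157,0,0,0,84.6],
  ],
)

```text
clock: 20.18
position: [0.6326, -0.0937, 0.1203]
ee_rot: [0.999, -0.033, 0.0, 0.0]
ft_force: [-0.7, 0.2, -2.4]
grip_width: 0.569
```

```bash
python3 - <<'E'
from h import *
p,W,T,K=see("wrist")
[print(b) for b in blobs(p,W,.1,.16,3e-4)]
plan((.632,-.093,.0195,-3.8))
E
```

```text
{'c': (0.6334, -0.0871), 'size': (91, 76), 'ang': 85.5, 'z': 0.141, 'hsv': [17, 106, 132], 'px': [282.0, 258.0]}
at [ 0.6326 -0.0937  0.1203] yaw -3.78 t 20.23 grip 0.572 F [ 0.5 -0.1 -1.5]
(0.632, -0.093, 0.0195, -3.8) -> [-0.0007, -0.0007, 0.1008] [0.0, -0.0, 0.0]
```

Call:
servo_tool(
  motion=[
    [0,-0.001,0.001,0.05,0,0,0],
    [0,-0.001,0.001,0.08,0,0,0],
    [0,-0.001,0.001,0.095,0,0,0],
    [0,-0.001,0.001,0.1,0,0,0],
    [0,-0.001,0.001,0.101,0,0,0],
    [0,-0.001,0.001,0.101,0,0,0],
    [1,-0.001,0.001,0.101,0,0,0],
    [1,-0.001,0.001,0.101,0,0,0],
    [1,-0.001,0.001,0.1,0,0,0],
    [1,-0.001,0.001,0.06,0,0,0],
    [1,-0.001,0.001,0,0,0,0],
    [1,-0.001,0.001,-0.06,0,0,0],
    [1,-0.001,0.001,-0.06,0,0,0],
    [1,-0.001,0.001,-0.06,0,0,0],
  ],
)

```text
clock: 21.98
position: [0.6313, -0.0947, 0.18]
ee_rot: [0.999, -0.033, -0.0, 0.0]
ft_force: [-0.4, 0.4, -0.6]
grip_width: 1.003
```

```bash
python3 - <<'E'
from h import *
p,W,T,K=see("wrist")
[print(b) for b in blobs(p,W,.036,.06,3e-4)]
[print(b) for b in blobs(p,W,.02,.036,6e-4)]
plan((.4618,-.1120,.006,79.5))
E
```

```text
{'c': (0.4388, 0.082), 'size': (64, 19), 'ang': -3.1, 'z': 0.0433, 'hsv': [16, 114, 105], 'px': [42.0, 14.0]}
{'c': (0.6276, -0.1519), 'size': (218, 120), 'ang': 86.3, 'z': 0.0416, 'hsv': [17, 88, 124], 'px': [283.0, 252.0]}
{'c': (0.7854, -0.0889), 'size': (132, 31), 'ang': 7.6, 'z': 0.0485, 'hsv': [13, 33, 93], 'px': [441.0, 185.0]}
{'c': (0.4486, 0.0799), 'size': (57, 12), 'ang': 19.4, 'z': 0.0278, 'hsv': [17, 105, 46], 'px': [71.0, 18.0]}
{'c': (0.4381, -0.0087), 'size': (101, 50), 'ang': -10.4, 'z': 0.0293, 'hsv': [17, 108, 123], 'px': [79.0, 123.0]}
{'c': (0.4618, -0.1117), 'size': (101, 51), 'ang': -10.4, 'z': 0.0294, 'hsv': [17, 108, 123], 'px': [126.0, 222.0]}
{'c': (0.3173, -0.1817), 'size': (80, 53), 'ang': -50.2, 'z': 0.0293, 'hsv': [176, 108, 170], 'px': [24.0, 289.0]}
{'c': (0.8277, -0.3875), 'size': (53, 49), 'ang': 84.7, 'z': 0.0296, 'hsv': [29, 30, 172], 'px': [446.0, 403.0]}
at [ 0.6309 -0.0947  0.1791] yaw -3.8 t 22.02 grip 0.999 F [ 0.2  0.1 -0.8]
(0.4618, -0.112, 0.006, 79.5) -> [-0.1673, 0.0285, 0.1734] [-0.1, 0.1, -83.3]
```

Call:
servo_tool(
  motion=[
    [1,-0.167,0.028,0.05,0,0,-83.3],
    [1,-0.167,0.028,0.05,0,0,-83.3],
    [1,-0.167,0.028,0.05,0,0,-83.3],
    [1,-0.167,0.028,0.05,0,0,-83.3],
    [1,-0.167,0.028,0.05,0,0,-83.3],
    [1,-0.167,0.028,0.05,0,0,-83.3],
    [1,-0.167,0.028,0.05,0,0,-83.3],
    [1,-0.167,0.028,0.07,0,0,-83.3],
    [1,-0.167,0.028,0.08,0,0,-83.3],
    [1,-0.167,0.028,0.13,0,0,-83.3],
    [1,-0.167,0.028,0.165,0,0,-83.3],
    [1,-0.167,0.028,0.173,0,0,-83.3],
    [1,-0.167,0.028,0.173,0,0,-83.3],
    [0,-0.167,0.028,0.173,0,0,-83.3],
    [0,-0.167,0.028,0.173,0,0,-83.3],
    [0,-0.167,0.028,0.173,0,0,-83.3],
    [0,-0.167,0.028,0.173,0,0,-83.3],
    [0,-0.167,0.028,0.12,0,0,-83.3],
    [0,-0.167,0.028,0.06,0,0,-83.3],
    [0,-0.167,0.028,0.06,0,0,-83.3],
  ],
)

```text
clock: 24.52
position: [0.4658, -0.112, 0.125]
ee_rot: [0.769, 0.639, 0.002, 0.004]
ft_force: [-0.7, 0.8, -2.4]
grip_width: 0.571
```

```bash
python3 - <<'E'
from h import *
plan((.6389,.0105,.12,-3.8))
E
```

```text
at [ 0.4658 -0.112   0.125 ] yaw 79.47 t 24.52 grip 0.571 F [-0.7  0.8 -2.4]
(0.6389, 0.0105, 0.12, -3.8) -> [0.1521, 0.1477, 0.0059] [0.5, -0.2, 83.3]
```

Call:
servo_tool(
  motion=[
    [0,0.152,0.151,0,0,0,83.3],
    [0,0.152,0.151,0,0,0,83.3],
    [0,0.152,0.151,0,0,0,83.3],
    [0,0.152,0.151,0,0,0,83.3],
    [0,0.152,0.151,0,0,0,83.3],
    [0,0.152,0.151,0,0,0,83.3],
    [0,0.152,0.151,0,0,0,83.3],
    [0,0.152,0.151,0,0,0,83.3],
    [0,0.152,0.151,0,0,0,83.3],
    [0,0.152,0.151,0,0,0,83.3],
    [0,0.152,0.151,0,0,0,83.3],
    [0,0.152,0.151,0,0,0,83.3],
    [0,0.152,0.151,0,0,0,83.3],
  ],
)

```text
clock: 26.15
position: [0.6392, 0.0104, 0.1203]
ee_rot: [0.999, -0.033, 0.0, 0.0]
ft_force: [0.5, 0.0, -2.1]
grip_width: 0.572
```

```bash
python3 - <<'E'
from h import *
p,W,T,K=see("wrist")
[print(b) for b in blobs(p,W,.1,.16,3e-4)]
[print(b) for b in blobs(p,W,.044,.06,3e-4,(.5,.75,-.6,.6))]
plan((.6389,.0105,.0195,-3.8))
E
```

```text
{'c': (0.6401, 0.0168), 'size': (91, 76), 'ang': 86.4, 'z': 0.141, 'hsv': [17, 105, 133], 'px': [282.0, 258.0]}
{'c': (0.6468, 0.1232), 'size': (62, 33), 'ang': -3.8, 'z': 0.0553, 'hsv': [60, 7, 69], 'px': [282.0, 59.0]}
at [0.6392 0.0104 0.1203] yaw -3.78 t 26.2 grip 0.569 F [-0.2 -0.1 -1.3]
(0.6389, 0.0105, 0.0195, -3.8) -> [-0.0003, -0.0001, 0.1008] [0.0, -0.0, 0.0]
```

Call:
servo_tool(
  motion=[
    [0,0,0.001,0.05,0,0,0],
    [0,0,0.001,0.08,0,0,0],
    [0,0,0.001,0.095,0,0,0],
    [0,0,0.001,0.1,0,0,0],
    [0,0,0.001,0.101,0,0,0],
    [0,0,0.001,0.101,0,0,0],
    [1,0,0.001,0.101,0,0,0],
    [1,0,0.001,0.101,0,0,0],
    [1,0,0.001,0.1,0,0,0],
    [1,0,0.001,0.06,0,0,0],
    [1,0,0.001,0,0,0,0],
    [1,0,0.001,-0.06,0,0,0],
    [1,0,0.001,-0.06,0,0,0],
    [1,0,0.001,-0.06,0,0,0],
  ],
)

```text
clock: 27.95
position: [0.639, 0.0094, 0.18]
ee_rot: [0.999, -0.033, -0.0, 0.0]
ft_force: [0.4, 0.3, -1.1]
grip_width: 1.0
```

```bash
python3 - <<'E'
from h import *
p,W,T,K=see("wrist","w8")
[print(b) for b in blobs(p,W,.036,.044,3e-4,(.3,.75,-.6,.6))]
[print(b) for b in blobs(p,W,.02,.036,6e-4,(.3,.75,-.6,.6))]
plan((.438,-.0085,.006,79.5))
E
```

```text
{'c': (0.7377, 0.1527), 'size': (49, 25), 'ang': 89.4, 'z': 0.0389, 'hsv': [18, 28, 46], 'px': [386.0, 31.0]}
{'c': (0.4129, 0.1147), 'size': (70, 28), 'ang': 87.8, 'z': 0.0405, 'hsv': [16, 110, 74], 'px': [22.0, 103.0]}
{'c': (0.4693, 0.1061), 'size': (67, 17), 'ang': 75.3, 'z': 0.0406, 'hsv': [16, 112, 73], 'px': [94.0, 108.0]}
{'c': (0.6402, 0.0114), 'size': (100, 50), 'ang': 86.0, 'z': 0.0415, 'hsv': [17, 98, 130], 'px': [283.0, 195.0]}
{'c': (0.6315, -0.1084), 'size': (133, 50), 'ang': 86.3, 'z': 0.0415, 'hsv': [17, 102, 128], 'px': [283.0, 298.0]}
{'c': (0.6497, 0.1655), 'size': (62, 41), 'ang': -3.8, 'z': 0.0292, 'hsv': [60, 8, 64], 'px': [283.0, 28.0]}
{'c': (0.7276, 0.1476), 'size': (58, 25), 'ang': -66.5, 'z': 0.0307, 'hsv': [30, 26, 50], 'px': [370.0, 42.0]}
{'c': (0.4191, 0.1173), 'size': (72, 41), 'ang': 80.8, 'z': 0.0286, 'hsv': [15, 102, 60], 'px': [34.0, 99.0]}
{'c': (0.4656, 0.1103), 'size': (77, 26), 'ang': 81.7, 'z': 0.0279, 'hsv': [16, 104, 66], 'px': [101.0, 106.0]}
{'c': (0.4379, -0.0082), 'size': (101, 51), 'ang': -10.5, 'z': 0.0294, 'hsv': [17, 109, 126], 'px': [97.0, 224.0]}
{'c': (0.3114, -0.1423), 'size': (44, 22), 'ang': -89.5, 'z': 0.0287, 'hsv': [176, 109, 169], 'px': [20.0, 335.0]}
at [0.6385 0.0093 0.1791] yaw -3.81 t 28.0 grip 0.996 F [ 0.5 -0.  -0.6]
(0.438, -0.0085, 0.006, 79.5) -> [-0.1986, 0.031, 0.1734] [-0.1, 0.1, -83.3]
```

View pics/w8.png

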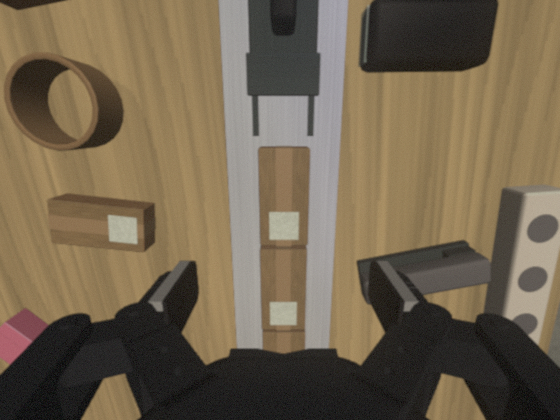

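Call:
servo_tool(
  motion=[
    [1,-0.199,0.031,0.05,0,0,-83.3],
    [1,-0.199,0.031,0.05,0,0,-83.3],
    [1,-0.199,0.031,0.05,0,0,-83.3],
    [1,-0.199,0.031,0.05,0,0,-83.3],
    [1,-0.199,0.031,0.05,0,0,-83.3],
    [1,-0.199,0.031,0.05,0,0,-83.3],
    [1,-0.199,0.031,0.05,0,0,-83.3],
    [1,-0.199,0.031,0.07,0,0,-83.3],
    [1,-0.199,0.031,0.08,0,0,-83.3],
    [1,-0.199,0.031,0.13,0,0,-83.3],
    [1,-0.199,0.031,0.165,0,0,-83.3],
    [1,-0.199,0.031,0.173,0,0,-83.3],
    [1,-0.199,0.031,0.173,0,0,-83.3],
    [0,-0.199,0.031,0.173,0,0,-83.3],
    [0,-0.199,0.031,0.173,0,0,-83.3],
    [0,-0.199,0.031,0.173,0,0,-83.3],
    [0,-0.199,0.031,0.173,0,0,-83.3],
    [0,-0.199,0.031,0.12,0,0,-83.3],
    [0,-0.199,0.031,0.04,0,0,-83.3],
    [0,-0.199,0.031,0.04,0,0,-83.3],
  ],
)

```text
clock: 30.5
position: [0.4404, -0.0081, 0.1445]
ee_rot: [0.769, 0.639, 0.002, 0.003]
ft_force: [0.0, -0.0, -2.0]
grip_width: 0.57
```

```bash
python3 - <<'E'
from h import *
plan((.629,-.1448,.14,-3.8))
E
```

```text
at [ 0.4404 -0.0081  0.1445] yaw 79.49 t 30.5 grip 0.57 F [ 0. -0. -2.]
(0.629, -0.1448, 0.14, -3.8) -> [-0.1, 0.2103, 0.0059] [0.3, -0.2, 83.3]
```

Call:
servo_tool(
  motion=[
    [0,-0.1,0.213,0,0,0,83.3],
    [0,-0.1,0.213,0,0,0,83.3],
    [0,-0.1,0.213,0,0,0,83.3],
    [0,-0.1,0.213,0,0,0,83.3],
    [0,-0.1,0.213,0,0,0,83.3],
    [0,-0.1,0.213,0,0,0,83.3],
    [0,-0.1,0.213,0,0,0,83.3],
    [0,-0.1,0.213,0,0,0,83.3],
    [0,-0.1,0.213,0,0,0,83.3],
    [0,-0.1,0.213,0,0,0,83.3],
    [0,-0.1,0.213,0,0,0,83.3],
    [0,-0.1,0.213,0,0,0,83.3],
    [0,-0.1,0.213,0,0,0,83.3],
  ],
)

```text
clock: 32.12
position: [0.6297, -0.1454, 0.1403]
ee_rot: [0.999, -0.033, 0.0, 0.0]
ft_force: [0.9, -0.8, -2.3]
grip_width: 0.566
```

```bash
python3 - <<'E'
from h import *
p,W,T,K=see("wrist")
[print(b) for b in blobs(p,W,.12,.18,3e-4)]
plan((.629,-.1448,.0497,-3.8))
E
```

```text
{'c': (0.6305, -0.1392), 'size': (91, 76), 'ang': 86.2, 'z': 0.1611, 'hsv': [17, 107, 133], 'px': [282.0, 258.0]}
at [ 0.6297 -0.1454  0.1403] yaw -3.79 t 32.17 grip 0.575 F [ 0.   0.2 -1.5]
(0.629, -0.1448, 0.0497, -3.8) -> [-0.0008, -0.0006, 0.0906] [-0.0, -0.0, 0.0]
```

Call:
servo_tool(
  motion=[
    [0,0,0.0005,0.05,0,0,0],
    [0,0,0.0005,0.075,0,0,0],
    [0,0,0.0005,0.086,0,0,0],
    [0,0,0.0005,0.09,0,0,0],
    [0,0,0.0005,0.0905,0,0,0],
    [0,0,0.0005,0.0905,0,0,0],
    [1,0,0.0005,0.0905,0,0,0],
    [1,0,0.0005,0.0905,0,0,0],
    [1,0,0.0005,0.089,0,0,0],
    [1,0,0.0005,0.04,0,0,0],
    [1,0,0.0005,-0.02,0,0,0],
    [1,0,0.0005,-0.06,0,0,0],
    [1,0,0.0005,-0.06,0,0,0],
    [1,0,0.0005,-0.06,0,0,0],
  ],
)

```text
clock: 33.92
position: [0.6294, -0.1459, 0.1997]
ee_rot: [0.999, -0.033, -0.0, 0.0]
ft_force: [0.1, -0.6, 0.0]
grip_width: 1.0
```

```bash
python3 - <<'E'
from h import *
p,W,T,K=see("wrist")
[print(b) for b in blobs(p,W,.062,.09,3e-4,(.3,.75,-.6,.6))]
[print(b) for b in blobs(p,W,.036,.044,3e-4,(.3,.75,-.6,.6))]
p,W,T,K=see("top")
[print(b) for b in blobs(p,W,.02,.036,1e-3,(.3,.52,.1,.43))]
plan((.4427,.2338,.12,95.7),(.4427,.2338,.006,95.7))
E
```

```text
{'c': (0.6305, -0.1449), 'size': (101, 50), 'ang': 86.1, 'z': 0.0715, 'hsv': [17, 100, 127], 'px': [283.0, 198.0]}
{'c': (0.6392, -0.0028), 'size': (72, 50), 'ang': 86.3, 'z': 0.0413, 'hsv': [17, 91, 126], 'px': [283.0, 43.0]}
{'c': (0.6341, -0.069), 'size': (52, 50), 'ang': 86.6, 'z': 0.0413, 'hsv': [17, 102, 125], 'px': [282.0, 119.0]}
{'c': (0.6241, -0.2271), 'size': (50, 39), 'ang': -3.5, 'z': 0.0416, 'hsv': [22, 55, 149], 'px': [283.0, 265.0]}
{'c': (0.4443, 0.3495), 'size': (97, 52), 'ang': -6.6, 'z': 0.0304, 'hsv': [18, 122, 128], 'px': [194.0, 240.0]}
{'c': (0.4403, 0.232), 'size': (99, 49), 'ang': 6.3, 'z': 0.0302, 'hsv': [19, 119, 129], 'px': [229.0, 241.0]}
at [ 0.629  -0.1459  0.1988] yaw -3.8 t 34.02 grip 1.001 F [-0.1 -0.6 -0.7]
(0.4427, 0.2338, 0.12, 95.7) -> [-0.2109, -0.3664, 0.0794] [-0.1, 0.1, -99.5]
(0.4427, 0.2338, 0.006, 95.7) -> [-0.2106, -0.3664, 0.1934] [-0.1, 0.1, -99.5]
```

Call:
servo_tool(
  motion=[
    [1,-0.211,-0.366,0.06,0,0,-99.5],
    [1,-0.211,-0.366,0.06,0,0,-99.5],
    [1,-0.211,-0.366,0.06,0,0,-99.5],
    [1,-0.211,-0.366,0.06,0,0,-99.5],
    [1,-0.211,-0.366,0.06,0,0,-99.5],
    [1,-0.211,-0.366,0.06,0,0,-99.5],
    [1,-0.211,-0.366,0.06,0,0,-99.5],
    [1,-0.211,-0.366,0.06,0,0,-99.5],
    [1,-0.211,-0.366,0.06,0,0,-99.5],
    [1,-0.211,-0.366,0.06,0,0,-99.5],
    [1,-0.211,-0.366,0.08,0,0,-99.5],
    [1,-0.211,-0.366,0.13,0,0,-99.5],
    [1,-0.211,-0.366,0.18,0,0,-99.5],
    [1,-0.211,-0.366,0.193,0,0,-99.5],
    [1,-0.211,-0.366,0.193,0,0,-99.5],
    [0,-0.211,-0.366,0.193,0,0,-99.5],
    [0,-0.211,-0.366,0.193,0,0,-99.5],
    [0,-0.211,-0.366,0.193,0,0,-99.5],
    [0,-0.211,-0.366,0.193,0,0,-99.5],
    [0,-0.211,-0.366,0.193,0,0,-99.5],
  ],
)

```text
clock: 36.52
position: [0.4445, 0.2338, 0.009]
ee_rot: [0.671, 0.741, 0.001, 0.001]
ft_force: [-2.4, -1.8, 9.0]
grip_width: 0.576
```

Call:
servo_tool(
  motion=[
    [0,0,0,-0.05,0,0,0],
    [0,0,0,-0.1,0,0,0],
    [0,0,0,-0.134,0,0,0],
    [0,0,0,-0.134,0,0,0],
    [0,0,0,-0.134,0,0,0],
  ],
)

```text
clock: 37.15
position: [0.4431, 0.2328, 0.1408]
ee_rot: [0.671, 0.741, -0.0, 0.0]
ft_force: [0.5, -1.2, -2.3]
grip_width: 0.568
```

```bash
python3 - <<'E'
from h import *
p,W,T,K=see("wrist")
[print(b) for b in blobs(p,W,.12,.18,3e-4)]
plan((.6357,-.041,.14,-3.8))
E
```

```text
{'c': (0.437, 0.2317), 'size': (91, 76), 'ang': 6.0, 'z': 0.1612, 'hsv': [17, 109, 141], 'px': [283.0, 258.0]}
at [0.4429 0.2328 0.1404] yaw 95.69 t 37.2 grip 0.564 F [-0.3 -0.8 -2.1]
(0.6357, -0.041, 0.14, -3.8) -> [-0.2916, 0.1647, 0.0004] [-0.0, 0.1, 99.5]
```

Call:
servo_tool(
  motion=[
    [0,-0.2915,0.165,0,0,0,99.5],
    [0,-0.2915,0.165,0,0,0,99.5],
    [0,-0.2915,0.165,0,0,0,99.5],
    [0,-0.2915,0.165,0,0,0,99.5],
    [0,-0.2915,0.165,0,0,0,99.5],
    [0,-0.2915,0.165,0,0,0,99.5],
    [0,-0.2915,0.165,0,0,0,99.5],
    [0,-0.2915,0.165,0,0,0,99.5],
    [0,-0.2915,0.165,0,0,0,99.5],
    [0,-0.2915,0.165,0,0,0,99.5],
    [0,-0.2915,0.165,0,0,0,99.5],
    [0,-0.2915,0.165,0,0,0,99.5],
    [0,-0.2915,0.165,0,0,0,99.5],
    [0,-0.2915,0.165,0,0,0,99.5],
  ],
)

```text
clock: 38.95
position: [0.6365, -0.0404, 0.1412]
ee_rot: [0.999, -0.033, -0.0, 0.0]
ft_force: [0.1, -0.2, -2.9]
grip_width: 0.569
```

```bash
python3 - <<'E'
from h import *
p,W,T,K=see("wrist")
[print(b) for b in blobs(p,W,.12,.18,3e-4)]
plan((.6357,-.041,.0497,-3.8))
E
```

```text
{'c': (0.6371, -0.0342), 'size': (91, 76), 'ang': 86.1, 'z': 0.1616, 'hsv': [17, 107, 134], 'px': [282.0, 258.0]}
at [ 0.6365 -0.0404  0.1413] yaw -3.79 t 39.0 grip 0.571 F [-0.6 -0.1 -1.7]
(0.6357, -0.041, 0.0497, -3.8) -> [-0.0008, 0.0006, 0.0916] [0.0, -0.0, 0.0]
```

Call:
servo_tool(
  motion=[
    [0,0,0.0015,0.05,0,0,0],
    [0,0,0.0015,0.075,0,0,0],
    [0,0,0.0015,0.086,0,0,0],
    [0,0,0.0015,0.09,0,0,0],
    [0,0,0.0015,0.0915,0,0,0],
    [0,0,0.0015,0.0915,0,0,0],
    [1,0,0.0015,0.0915,0,0,0],
    [1,0,0.0015,0.0915,0,0,0],
    [1,0,0.0015,0.09,0,0,0],
    [1,0,0.0015,0.04,0,0,0],
    [1,0,0.0015,-0.02,0,0,0],
    [1,0,0.0015,-0.06,0,0,0],
    [1,0,0.0015,-0.06,0,0,0],
    [1,0,0.0015,-0.06,0,0,0],
  ],
)

```text
clock: 40.75
position: [0.6361, -0.0419, 0.2007]
ee_rot: [0.999, -0.033, -0.0, 0.0]
ft_force: [-0.2, -1.2, -0.9]
grip_width: 0.998
```

```bash
python3 - <<'E'
from h import *
p,W,T,K=see("wrist")
[print(b) for b in blobs(p,W,.062,.09,3e-4,(.3,.75,-.6,.6))]
[print(b) for b in blobs(p,W,.036,.044,3e-4,(.3,.75,-.6,.6))]
p,W,T,K=see("top")
[print(b) for b in blobs(p,W,.02,.036,1e-3,(.3,.52,.1,.43))]
plan((.4462,.3505,.12,83.5),(.4462,.3505,.006,83.5))
E
```

```text
{'c': (0.6339, -0.0928), 'size': (205, 50), 'ang': 86.3, 'z': 0.0715, 'hsv': [17, 100, 127], 'px': [283.0, 239.0]}
{'c': (0.4165, 0.123), 'size': (72, 32), 'ang': 66.3, 'z': 0.0405, 'hsv': [16, 107, 62], 'px': [27.0, 33.0]}
{'c': (0.4666, 0.0967), 'size': (64, 16), 'ang': 58.6, 'z': 0.0406, 'hsv': [16, 105, 63], 'px': [96.0, 64.0]}
{'c': (0.6417, 0.035), 'size': (52, 50), 'ang': 86.1, 'z': 0.0413, 'hsv': [17, 99, 126], 'px': [283.0, 119.0]}
{'c': (0.6237, -0.2313), 'size': (49, 27), 'ang': -5.4, 'z': 0.0418, 'hsv': [20, 55, 152], 'px': [283.0, 343.0]}
{'c': (0.4421, 0.3495), 'size': (96, 52), 'ang': -7.0, 'z': 0.0301, 'hsv': [19, 119, 126], 'px': [194.0, 240.0]}
{'c': (0.3153, 0.2129), 'size': (50, 30), 'ang': 89.0, 'z': 0.0301, 'hsv': [13, 206, 176], 'px': [235.0, 279.0]}
at [ 0.6358 -0.0419  0.1998] yaw -3.8 t 40.85 grip 1.003 F [-0.6  0.4 -1.2]
(0.4462, 0.3505, 0.12, 83.5) -> [-0.215, -0.379, 0.0803] [-0.1, 0.1, -87.3]
(0.4462, 0.3505, 0.006, 83.5) -> [-0.2147, -0.3791, 0.1943] [-0.1, 0.1, -87.3]
```

Call:
servo_tool(
  motion=[
    [1,-0.215,-0.379,0.06,0,0,-87.3],
    [1,-0.215,-0.379,0.06,0,0,-87.3],
    [1,-0.215,-0.379,0.06,0,0,-87.3],
    [1,-0.215,-0.379,0.06,0,0,-87.3],
    [1,-0.215,-0.379,0.06,0,0,-87.3],
    [1,-0.215,-0.379,0.06,0,0,-87.3],
    [1,-0.215,-0.379,0.06,0,0,-87.3],
    [1,-0.215,-0.379,0.06,0,0,-87.3],
    [1,-0.215,-0.379,0.06,0,0,-87.3],
    [1,-0.215,-0.379,0.06,0,0,-87.3],
    [1,-0.215,-0.379,0.06,0,0,-87.3],
  ],
)

```text
clock: 42.22
position: [0.4477, 0.3496, 0.1412]
ee_rot: [0.747, 0.664, -0.0, 0.0]
ft_force: [0.4, 0.4, -0.3]
grip_width: 1.002
```

```bash
python3 - <<'E'
from h import *
p,W,T,K=see("wrist")
[print(b) for b in blobs(p,W,.02,.036,1e-3,(.3,.52,.1,.43))]
plan((.4462,.3505,.006,83.5))
E
```

```text
{'c': (0.3029, 0.2135), 'size': (57, 50), 'ang': -46.0, 'z': 0.0294, 'hsv': [10, 178, 196], 'px': [95.0, 67.0]}
{'c': (0.4476, 0.3502), 'size': (101, 50), 'ang': -7.0, 'z': 0.0294, 'hsv': [17, 108, 144], 'px': [284.0, 203.0]}
{'c': (0.4289, 0.1395), 'size': (81, 33), 'ang': 17.0, 'z': 0.0283, 'hsv': [15, 110, 86], 'px': [62.0, 210.0]}
at [0.4476 0.3498 0.1413] yaw 83.3 t 42.27 grip 1.001 F [ 0.5 -0.2 -0.3]
(0.4462, 0.3505, 0.006, 83.5) -> [0.0006, -0.0015, 0.1353] [0.0, 0.0, -0.2]
```

Call:
servo_tool(
  motion=[
    [1,0,0,0.06,0,0,0],
    [1,0,0,0.12,0,0,0],
    [1,0,0,0.135,0,0,0],
    [1,0,0,0.135,0,0,0],
    [0,0,0,0.135,0,0,0],
    [0,0,0,0.135,0,0,0],
    [0,0,0,0.135,0,0,0],
    [0,0,0,0.135,0,0,0],
    [0,0,0,0.135,0,0,0],
    [0,0,0,0.08,0,0,0],
    [0,0,0,0.02,0,0,0],
    [0,0,0,-0.03,0,0,0],
    [0,0,0,-0.03,0,0,0],
    [0,0,0,-0.03,0,0,0],
  ],
)

```text
clock: 44.02
position: [0.447, 0.3502, 0.1712]
ee_rot: [0.746, 0.666, -0.0, 0.0]
ft_force: [-0.7, -0.7, -2.3]
grip_width: 0.571
```

```bash
python3 - <<'E'
from h import *
plan((.6335,-.0935,.17,-3.8))
E
```

```text
at [0.447  0.3502 0.1712] yaw 83.48 t 44.02 grip 0.571 F [-0.7 -0.7 -2.3]
(0.6335, -0.0935, 0.17, -3.8) -> [-0.4197, 0.2357, 0.0015] [0.0, -0.0, 87.3]
```

Call:
servo_tool(
  motion=[
    [0,-0.42,0.2355,0,0,0,87.3],
    [0,-0.42,0.2355,0,0,0,87.3],
    [0,-0.42,0.2355,0,0,0,87.3],
    [0,-0.42,0.2355,0,0,0,87.3],
    [0,-0.42,0.2355,0,0,0,87.3],
    [0,-0.42,0.2355,0,0,0,87.3],
    [0,-0.42,0.2355,0,0,0,87.3],
    [0,-0.42,0.2355,0,0,0,87.3],
    [0,-0.42,0.2355,0,0,0,87.3],
    [0,-0.42,0.2355,0,0,0,87.3],
    [0,-0.42,0.2355,0,0,0,87.3],
    [0,-0.42,0.2355,0,0,0,87.3],
    [0,-0.42,0.2355,0,0,0,87.3],
    [0,-0.42,0.2355,0,0,0,87.3],
  ],
)

```text
clock: 45.78
position: [0.6335, -0.0933, 0.1714]
ee_rot: [0.999, -0.033, 0.0, 0.0]
ft_force: [0.2, 0.7, -1.0]
grip_width: 0.572
```

```bash
python3 - <<'E'
from h import *
p,W,T,K=see("wrist")
[print(b) for b in blobs(p,W,.16,.21,3e-4)]
plan((.6335,-.0935,.0802,-3.8))
E
```

```text
{'c': (0.6342, -0.0873), 'size': (90, 77), 'ang': 85.8, 'z': 0.1925, 'hsv': [17, 108, 134], 'px': [283.0, 259.0]}
at [ 0.6334 -0.0934  0.1714] yaw -3.79 t 45.83 grip 0.576 F [-0.9  0.8 -0.7]
(0.6335, -0.0935, 0.0802, -3.8) -> [0.0001, 0.0001, 0.0912] [0.0, -0.0, 0.0]
```

Call:
servo_tool(
  motion=[
    [0,0,0,0.05,0,0,0],
    [0,0,0,0.075,0,0,0],
    [0,0,0,0.086,0,0,0],
    [0,0,0,0.09,0,0,0],
    [0,0,0,0.0915,0,0,0],
    [0,0,0,0.0915,0,0,0],
    [1,0,0,0.0915,0,0,0],
    [1,0,0,0.0915,0,0,0],
    [1,0,0,0.09,0,0,0],
    [1,0,0,0.04,0,0,0],
    [1,0,0,-0.02,0,0,0],
    [1,0,0,-0.08,0,0,0],
    [1,0,0,-0.14,0,0,0],
    [1,0,0,-0.14,0,0,0],
    [1,0,0,-0.14,0,0,0],
  ],
)

```text
clock: 47.7
position: [0.6333, -0.0934, 0.311]
ee_rot: [0.999, -0.033, -0.0, 0.0]
ft_force: [0.8, -0.5, -1.3]
grip_width: 1.0
```

```bash
python3 - <<'E'
from h import *
p,W,T,K=see("wrist","w9"); bx=(.52,.75,-.6,.6)
[print(b) for b in blobs(p,W,.094,.12,3e-4,bx)]
[print(b) for b in blobs(p,W,.062,.09,3e-4,bx)]
[print(b) for b in blobs(p,W,.036,.06,3e-4,bx)]
plan((.6502,.178,.16,-3.8),(.6502,.178,.037,-3.8))
E
```

```text
{'c': (0.634, -0.0932), 'size': (100, 50), 'ang': 85.7, 'z': 0.1015, 'hsv': [17, 98, 128], 'px': [283.0, 184.0]}
{'c': (0.6386, -0.0172), 'size': (52, 50), 'ang': 86.2, 'z': 0.0713, 'hsv': [17, 102, 127], 'px': [283.0, 122.0]}
{'c': (0.6283, -0.1734), 'size': (49, 44), 'ang': -2.7, 'z': 0.0716, 'hsv': [18, 75, 143], 'px': [283.0, 238.0]}
{'c': (0.6459, 0.1133), 'size': (61, 14), 'ang': -3.6, 'z': 0.055, 'hsv': [50, 11, 67], 'px': [281.0, 7.0]}
{'c': (0.6416, 0.0368), 'size': (50, 49), 'ang': 87.1, 'z': 0.0413, 'hsv': [17, 98, 127], 'px': [282.0, 79.0]}
{'c': (0.7358, -0.0966), 'size': (32, 30), 'ang': 7.1, 'z': 0.0483, 'hsv': [14, 35, 95], 'px': [354.0, 175.0]}
{'c': (0.6221, -0.2342), 'size': (120, 53), 'ang': -3.7, 'z': 0.0426, 'hsv': [22, 39, 119], 'px': [282.0, 272.0]}
at [ 0.633  -0.0935  0.31  ] yaw -3.8 t 47.75 grip 0.997 F [-0.1 -0.5  0.6]
(0.6502, 0.178, 0.16, -3.8) -> [-0.0006, -0.272, 0.15] [0.0, 0.1, -0.0]
(0.6502, 0.178, 0.037, -3.8) -> [-0.0004, -0.272, 0.273] [0.0, 0.1, -0.0]
```

View pics/w9.png

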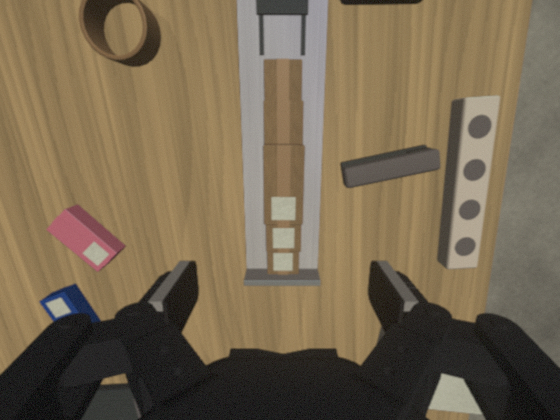

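Call:
servo_tool(
  motion=[
    [1,0,-0.272,0.15,0,0,0],
    [1,0,-0.272,0.15,0,0,0],
    [1,0,-0.272,0.15,0,0,0],
    [1,0,-0.272,0.15,0,0,0],
    [1,0,-0.272,0.15,0,0,0],
    [1,0,-0.272,0.15,0,0,0],
    [1,0,-0.272,0.15,0,0,0],
    [1,0,-0.272,0.2,0,0,0],
    [1,0,-0.272,0.25,0,0,0],
    [1,0,-0.272,0.273,0,0,0],
    [1,0,-0.272,0.273,0,0,0],
    [0,0,-0.272,0.273,0,0,0],
    [0,0,-0.272,0.273,0,0,0],
    [0,0,-0.272,0.273,0,0,0],
    [0,0,-0.272,0.273,0,0,0],
    [0,0,-0.272,0.273,0,0,0],
  ],
  grip_force=40,
)

```text
clock: 49.75
position: [0.6506, 0.1786, 0.0392]
ee_rot: [0.999, -0.033, -0.001, 0.0]
ft_force: [-8.3, -0.3, 9.6]
grip_width: 0.227
```

Call:
servo_tool(
  motion=[
    [0,0,0.008,0,0,0,0],
    [0,0,0.016,0,0,0,0],
    [0,0,0.024,0,0,0,0],
    [0,0,0.032,0,0,0,0],
    [0,0,0.04,0,0,0,0],
    [0,0,0.047,0,0,0,0],
    [0,0,0.053,0,0,0,0],
    [0,0,0.058,0,0,0,0],
    [0,0,0.062,0,0,0,0],
    [0,0,0.065,0,0,0,0],
    [0,0,0.067,0,0,0,0],
    [0,0,0.067,0,0,0,0],
  ],
)

```text
clock: 51.25
position: [0.646, 0.1126, 0.0392]
ee_rot: [0.999, -0.033, -0.001, -0.0]
ft_force: [-8.8, 1.3, 8.4]
grip_width: 0.224
```

Call:
servo_tool(
  motion=[
    [0,0,0.002,0,0,0,0],
    [0,0,0.004,0,0,0,0],
    [0,0,0.006,0,0,0,0],
    [0,0,0.006,0,0,0,0],
  ],
)

```text
clock: 51.75
position: [0.6458, 0.1091, 0.0393]
ee_rot: [0.999, -0.032, -0.0, -0.002]
ft_force: [-6.6, 8.5, 5.4]
grip_width: 0.23
```

Call:
servo_tool(
  motion=[
    [0,0,0.003,0,0,0,0],
    [0,0,0.005,0,0,0,0],
    [0,0,0.005,0,0,0,0],
  ],
)

```text
clock: 52.12
position: [0.6458, 0.109, 0.0393]
ee_rot: [1.0, -0.03, 0.001, -0.005]
ft_force: [0.3, 22.2, -1.0]
grip_width: 0.228
```

Call:
servo_tool(
  motion=[
    [0,0,-0.004,0,0,0,0],
    [0,0,-0.006,0,0,0,0],
    [1,0,-0.006,0,0,0,0],
    [1,0,-0.006,0,0,0,0],
    [1,0,-0.006,0,0,0,0],
    [1,0,-0.006,-0.05,0,0,0],
    [1,0,-0.006,-0.1,0,0,0],
    [1,0,-0.006,-0.16,0,0,0],
    [1,0,-0.006,-0.22,0,0,0],
    [1,-0.08,0.03,-0.28,0,0,0],
    [1,-0.08,0.03,-0.28,0,0,0],
    [1,-0.08,0.03,-0.28,0,0,0],
    [1,-0.08,0.03,-0.28,0,0,0],
  ],
)

```text
clock: 53.75
position: [0.5647, 0.0754, 0.3179]
ee_rot: [0.999, -0.033, -0.0, 0.0]
ft_force: [0.2, 0.6, -0.7]
grip_width: 0.998
```

```bash
python3 - <<'E'
from h import *
p,W,T,K=see("wrist","w10"); bx=(.52,.75,-.6,.6)
for a in ((.094,.12),(.062,.09),(.036,.06)): print(a); [print(b) for b in blobs(p,W,*a,2e-4,bx)]
plan()
p,W,T,K=see("side","s10"); cv2.imwrite("pics/s10c.png",cv2.resize(p[130:350,140:360],None,fx=2.5,fy=2.5))
E
```

```text
(0.094, 0.12)
{'c': (0.6339, -0.0927), 'size': (102, 50), 'ang': 86.0, 'z': 0.1016, 'hsv': [17, 104, 137], 'px': [339.0, 296.0]}
(0.062, 0.09)
{'c': (0.6456, 0.1083), 'size': (39, 20), 'ang': 86.6, 'z': 0.0728, 'hsv': [15, 20, 50], 'px': [341.0, 152.0]}
{'c': (0.6373, -0.0361), 'size': (92, 50), 'ang': 86.2, 'z': 0.0716, 'hsv': [17, 105, 134], 'px': [337.0, 243.0]}
{'c': (0.6288, -0.1655), 'size': (59, 50), 'ang': 87.0, 'z': 0.0717, 'hsv': [16, 75, 152], 'px': [331.0, 335.0]}
(0.036, 0.06)
{'c': (0.7378, 0.1536), 'size': (50, 25), 'ang': 88.1, 'z': 0.0388, 'hsv': [17, 46, 50], 'px': [404.0, 112.0]}
{'c': (0.6412, 0.0303), 'size': (83, 62), 'ang': 88.0, 'z': 0.0545, 'hsv': [30, 21, 74], 'px': [336.0, 198.0]}
{'c': (0.6215, -0.2221), 'size': (69, 32), 'ang': -35.1, 'z': 0.0417, 'hsv': [17, 96, 133], 'px': [328.0, 346.0]}
at [0.5647 0.0755 0.3173] yaw -3.8 t 53.8 grip 1.001 F [ 0.7  0.4 -0.3]
```

View pics/w10.png

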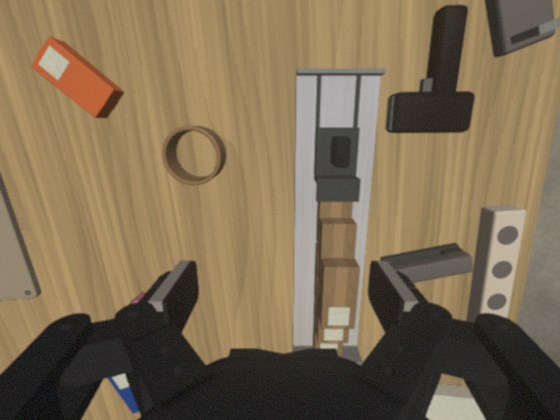

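View pics/s10c.png

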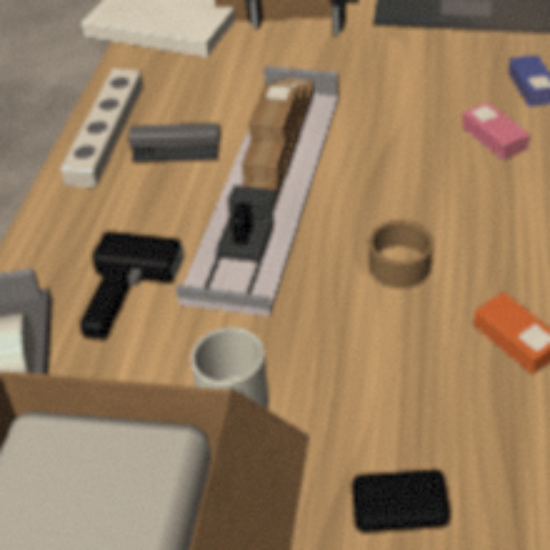

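```bash
python3 -c "
from workcell import ticket; print(ticket.hand_in())"
```

```text
the job is handed in; nothing more can be done
None
```

I opened the transport lock to its stop, laid all six cartons in running bond (3–2–1), and slid the lock back home. I then handed the job in at about 54 s on the robot's clock. The hand-in gives no verdict.

**Lock:**
- **Opening:** the fin stopped at about 40 N of push, and the picture showed the carriage against the end bar.
- **Closing:** it travelled about 69.5 mm back and then held still under 22 N, so it should be within about 1 mm of its locked stop. The last picture shows its lip over the end carton.

**Cartons:** in the wrist camera, the ones I could measure are within about 3 mm of their places, flat, and within about 1° of the carrier's length. In the last look after closing, the upper courses stood as laid. The end carton was partly under the lip, so I could not measure it fully then.

**Other desk things:** I did not touch the tape roll, the coloured look-alikes or the rest. In the last picture they looked to be in place. The gripper was open and well clear of everything.

**Checks that disagreed:**
- The trained networks' points were up to about 2 cm off between the two fixed cameras, so I used my own depth measurements instead.
- The carrier's position worked out from its end plate and from the lock differed by about 2–3 mm, so I used the mean, which is well inside the tolerance.

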